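# Tin onto the drying peg

## Robot

A 7-joint arm with a two-finger parallel gripper is mounted at the origin on the work surface. World frame = base frame: x ahead of the robot, y to its left, z up, the work surface at z = 0. Lengths are in m, angles in rad, forces in N, time in s.
With the tool pointing down it reaches from about 0.4 to 0.85 m from the base axis. Payload 4.5 kg.
Tool frame: the origin (TCP) lies at the very end of the fingers, on their centre line; the grasp point (between the pads) lies 19 mm behind it; z points along the fingers, y is the line along which they close (so a half turn about z gives the same grasp; the last joint's range is limited). The gripper opens to 85 mm and grips with 20 to 120 N. Pads are 22 mm wide; open, the fingers measure 114 mm over their backs; the gripper's body (76 mm by 85 mm) begins 54 mm behind the grasp point. The pads swing forward as they close: fully open they stand 13 mm farther back than shut.
Start: joints at [-1.228, 0.689, -0.195, 1.565, 0.157, 0.902, -0.215], TCP at [0.19, 0.595, 0.201] pointing down, gripper open.
Joint ranges: [-3.01, 3.01], [-0.46, 2.08], [-1.47, 1.51], [0.13, 2.56], [-1, 4.14], [0.04, 2.09], [-2.66, 2.66]. Speed limits (rad/s): [2.57, 2.57, 3.14, 3.14, 3.14, 3.14, 3.14].

## Interface

Orientations are given as a 3x3 rotation matrix whose columns are the frame's x, y, z axes.
In Python, from station import robot gives the robot as it stands.
- The arm moves only by the tool arm_command, never from a script. Its argument "increments" is a list of rows, each a list of 6 numbers: the shift along the tool's x, y, z each as a share of 12 cm, from -1 to 1, then the turn, a rotation vector about the tool's x, y, z each as a share of 2 pi rad, from -1 to 1. In form: [[dx, dy, dz, rx, ry, rz], ...]. A call has 1 to 10 rows; each row shifts and turns the commanded pose from where the row before left it, along the tool's axes as they then stand; what a row does not reach is not made up. A row lasts 1/10 s, in which the tool goes at most 50 mm and 8.59 degrees, less where a joint would pass 70% of its speed; a pose out of reach is approached as far as the arm can. A call with a number of a shift or a turn outside -1 to 1 is refused whole. A call with a gripper value outside its range is refused whole. "jaw" is the opening, from -1 (shut) to 1 (fully open), set as the call begins (left out, the last holds). The fingers move at their own pace and stop on an object; "newtons" is the grip in N (left out, the last holds). Time passes only in rows, so rows that do not move let the fingers close. It gives the time, the measured TCP pose, the force, the opening and the grip force at its end, in the units of the state.
- robot.sense(): the state, without advancing time (a new reading comes with each control period).
- robot.read_camera(name): name is "scene" or "top" or "wrist"; returns the picture (480x640x3 uint8, blue, green, red); there is no depth.
- robot.camera_info(name): a dict with "vertical_fov" (degrees; the focal length in pixels is half the picture's height over the tangent of half this angle, whatever the lens; pixels are square), "cx", "cy" (the principal point, pixels), "dist" ([k1, k2, p1, p2, k3] as OpenCV has them; the pictures are not rectified), "R" (3x3) and "t" (3): a world point X has camera coordinates R X + t. Camera axes: x right, y down, z forward; pixel columns grow to the right and rows downward; lengths in m; the calibration is good to about 2 mm. A picture is of the moment at which its call begins: read the wrist's pose just before it. camera_info takes no time and is no camera call; for the wrist camera it gives the pose at the moment of the call.
- robot.close_job(): hands the job in; it is judged then, once.
The state is a dict: "clock": time; "qpos": joint angles; "qvel": joint speeds; "tau": joint torques, N m; "eef_pos": TCP position; "tool_rot": TCP orientation; "ft_force": force on the tool from outside, world axes, zero at the start; "moment": the same for the moment, N m; "width": finger opening in m; "grip_force": force on a finger pad.
Only numpy, scipy, OpenCV 4.12 (cv2) and the standard library are available. Lean on these libraries where they do the work, as an engineer would, in place of code of your own. Each camera call takes 0.05 s, during which the arm holds its last target. There are 200 camera calls.

## Task

Set the washed steel tin up to dry: push the wooden peg stand square and flush into the raised corner of the draining tray, and turn the tin that lies in the wire cradle upside down over the peg, lowering it (not dropping it) until its rim sits fully down on the board. In the end both must be so: stand flush in the corner, tin upside down on it. Leave the creamer, pepper shaker, clip and stacked tins where they are.

Things in the scene. Friction and masses are not known exactly. Their poses are not given: they have to be found in the camera images.
- tin: The tin to dry: open steel cup, 66 mm outer diameter, 95 mm tall, 3 mm wall, 4 mm bottom, 0.15 kg. Origin: outside centre of its closed bottom; z along its axis to the open mouth. Starts lying loose in the cradle, mouth facing away from the robot and 30 degrees downhill (along the cradle's +x); lift it straight up. To invert it, turn it 60 degrees more; pinch it across its diameter.
- tin_rim (a point): Centre of the tin's open mouth, on its axis, 95 mm from tin's origin.
- cradle: Fixed wire cradle under the tin: steel foot 130 x 56 x 8 mm and two 8 mm rails 38 mm apart, sloping 30 degrees down to +x, with low upturned ends stopping the rim. Nothing is wider than 56 mm: the tin's sides are free. Origin on the counter; the tin's axis is 102 mm above the counter at its bottom, 55 mm at its mouth. +x points away from the robot, within 0.45 rad.
- stand: Loose wooden stand, about 0.6 kg: board 130 (x) by 150 (y) by 24 mm thick, a round peg in its middle, 48 mm diameter up to 54 mm above the board, tapering to 28 mm at 70 mm. Origin: centre of the board's underside, z up. Starts on the tray floor, 30 to 70 mm out of the corner each way, turned up to 0.25 rad; slides when pushed at its edge (2 to 6 N). The tin's rim rests on the board.
- peg_top (a point): Centre of the top of the peg, 94 mm above the stand's underside.
- stand_corner (a point): Lower corner of the board at its own +x, +y (65 and 75 mm from the stand's origin): the one that belongs in the tray's corner.
- tray: Fixed tray 240 x 240 mm, floor 4 mm above the counter, open at -x and -y; curbs 10 mm thick, 34 mm high along +x (away from the robot, within 0.3 rad) and +y (left), inner faces at x = +110 and y = +110 mm. Origin: on the counter under the centre. The stand is flush when its +x and +y edges touch both inner faces: its origin then at x = +45, y = +35 mm, axes parallel to the tray's.
- tray_corner (a point): The inner corner where the tray's two curbs meet, at the tray's floor, axes as the tray's; stand_corner must come here.
- tins: Bystander: a stack of two more steel tins with a lid, 70 mm diameter, 202 mm high. Origin under its centre.
- creamer: Bystander: white ceramic creamer, 72 mm wide with a handle, 76 mm high. Origin under its centre.
- shaker: Bystander: glass pepper shaker with a steel cap, 44 mm diameter, 87 mm high. Origin under its centre.
- clip: Bystander: red plastic clip lying flat, 90 x 22 x 24 mm. Origin under its centre.
Things that resemble listed ones, but are neither listed nor needed, are in the scene too. Of the things that look like the stand, the smaller one is meant. Leave any turquoise look-alike of the tin alone.

How it is judged:
By the outcome, as a careful person would: the job done as asked, in the order asked, and still so for the second after the job is handed in, with the robot touching nothing.
It also fails if it takes over 72 s, if anything falls off the work surface, if the arm or the gripper's body presses on something with over 40 N, if the wrist force passes 120 N, or if a joint passes its speed limit or range.

## Working session

There is one attempt and no reset: what is moved stays moved. The work goes in short steps, Python scripts to look and compute and a tool call to move; the robot and the scene stay as the last step left them, time stands still between calls to the robot, and variables do not carry over. Pictures are saved under pics/ and viewed, at most 10 in all, crops included, and the job is handed in when it is done.

Besides the shell and the picture viewer there is one more tool, called as name(argument=value, ...) on one line, values as JSON. arm_command: Moves the arm, as the interface text tells. Shift numbers are shares of 12 cm and turn numbers shares of 2 pi rad, none past 1 either way. Its arguments: {"type":"object","properties":{"increments":{"type":"array","items":{"type":"array","items":{"type":"number","minimum":-1,"maximum":1}}},"jaw":{"type":"number"},"newtons":{"type":"number"}},"required":["increments"]}

```bash
ls; mkdir -p pics
python3 - <<'E'
from station import robot
import cv2, numpy as np
s=robot.sense(); print({k:np.round(v,3).tolist() for k,v in s.items()})
ims=[]
for n in("scene","top"):
    im=robot.read_camera(n); cv2.imwrite(f"pics/{n}0.png",im); ims.append(im)
    c=robot.camera_info(n); print(n,{k:np.round(v,4).tolist() for k,v in c.items()})
E
```

```text
pics
{'clock': 0.0, 'qpos': [-1.228, 0.69, -0.194, 1.566, 0.157, 0.902, -0.215], 'qvel': [-0.002, 0.001, 0.001, 0.002, 0.001, 0.0, -0.002], 'tau': [0.0, -53.961, -1.267, -15.854, 0.009, 0.01, -0.0], 'eef_pos': [0.19, 0.595, 0.2], 'tool_rot': [[-0.953, 0.304, -0.0], [0.304, 0.953, -0.002], [-0.0, -0.002, -1.0]], 'ft_force': [0.925, 0.67, 0.089], 'moment': [-0.011, -0.011, -0.02], 'grip_force': 0.0, 'width': 0.086}
scene {'vertical_fov': 55.9821, 'cx': 323.0036, 'cy': 240.5833, 'dist': [-0.07, 0.0, 0.0, 0.0, 0.0], 'R': [[0.1461, 0.9891, 0.0162], [0.5171, -0.0624, -0.8536], [-0.8433, 0.1331, -0.5206]], 't': [-0.0318, -0.1874, 1.7581]}
top {'vertical_fov': 57.3495, 'cx': 321.8538, 'cy': 237.6904, 'dist': [-0.0158, 0.0, 0.0, 0.0, 0.0], 'R': [[0.0185, -0.9998, 0.0031], [-0.9915, -0.0188, -0.1288], [0.1288, -0.0007, -0.9917]], 't': [-0.0323, 0.5424, 1.2936]}
```

View pics/top0.png

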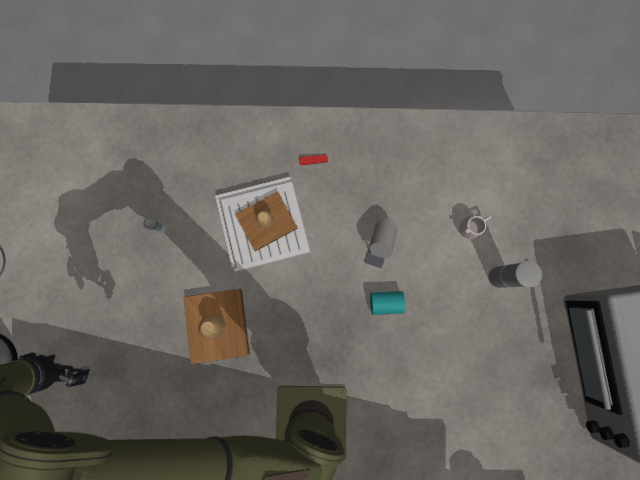

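View pics/scene0.png

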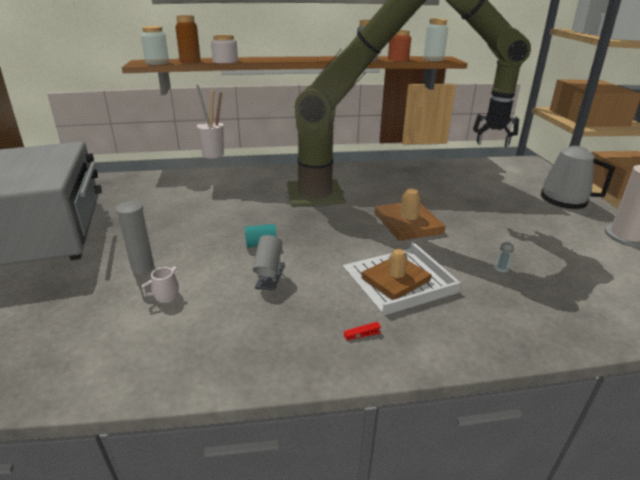

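The top view shows the tray at about (263,224) with the small stand in it at (266,220). The larger stand look-alike is at (217,326).

- **Tin candidates:** the grey tin in the cradle is at (383,238). The turquoise look-alike is at (388,303), the grey stack at (525,273) and the creamer at (476,226).
- **Choice:** the grey tin at (383,238) and the small stand at (266,220).

I'll check both in one close crop and measure them.

```bash
cat > h.py <<'E'
from station import robot
import cv2, numpy as np
def K(c):
    f=240/np.tan(np.radians(c["vertical_fov"])/2)
    return np.array([[f,0,c["cx"]],[0,f,c["cy"]],[0,0,1.]])
def ray(c,px):
    u=cv2.undistortPoints(np.array(px,float).reshape(-1,1,2),K(c),np.array(c["dist"],float)).reshape(-1,2)
    R=np.array(c["R"]);t=np.array(c["t"])
    d=np.c_[u,np.ones(len(u))]@R
    return -R.T@t,d
def onz(c,px,z):
    o,d=ray(c,px); return o+d*((z-o[2])/d[:,2])[:,None]
def proj(c,X):
    R=np.array(c["R"]);t=np.array(c["t"],float)
    return cv2.projectPoints(np.array(X,float).reshape(-1,1,3),cv2.Rodrigues(R)[0],t,K(c),np.array(c["dist"],float))[0].reshape(-1,2)
def wood(im):
    h=cv2.cvtColor(im,cv2.COLOR_BGR2HSV); return cv2.inRange(h,(5,80,40),(25,255,255))
def white(im):
    h=cv2.cvtColor(im,cv2.COLOR_BGR2HSV); return cv2.inRange(h,(0,0,165),(180,30,255))
E
python3 - <<'E'
from h import *
im=cv2.imread("pics/top0.png");c=robot.camera_info("top")
m=wood(im)[180:275,205:320]; 
print("wood",cv2.minAreaRect(cv2.findNonZero(m)+np.array([205,180])))
m=white(im)[170:280,205:320]
r=cv2.minAreaRect(cv2.findNonZero(m)+np.array([205,170])); print("white",r)
P=onz(c,cv2.boxPoints(r),0.01); print(np.round(P,3))
s=cv2.imread("pics/scene0.png")
a=cv2.resize(im[180:300,340:420],None,fx=5,fy=5,interpolation=2)
b=cv2.resize(im[170:280,210:320],(400,400),interpolation=2)
d=cv2.resize(s[215:300,235:295],(400,600),interpolation=2)
e=np.zeros((600,800,3),np.uint8);e[:,:400]=a;e[:400,400:]=b
e[400:600,400:]=cv2.resize(s[215:315,230:430],(400,200));cv2.imwrite("pics/crop1.png",e)
E
```

```text
wood ((265.939453125, 220.69895935058594), (42.47058868408203, 48.882354736328125), 61.927513122558594)
white ((261.8175048828125, 223.59397888183594), (77.98461151123047, 78.61538696289062), 75.74996948242188)
[[0.673 0.317 0.01 ]
 [0.739 0.081 0.01 ]
 [0.502 0.015 0.01 ]
 [0.438 0.246 0.01 ]]
```

View pics/crop1.png

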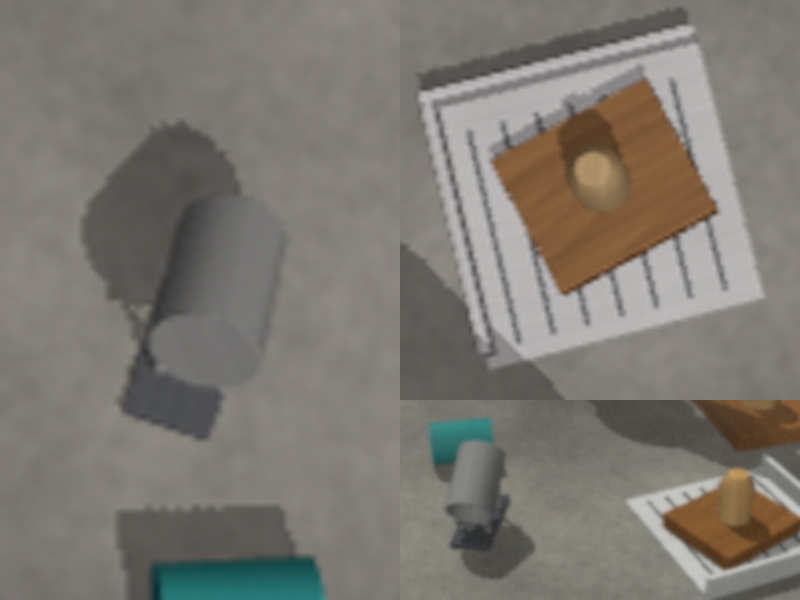

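The crop confirms the grey tin: its closed bottom is at about top-view (381,250), and its mouth is away from the robot near (388,223). The turquoise tin is separate. The stand in the tray is turned relative to it, and the tray's raised corner is upper left at (217,193). Next I'll move the wrist camera over the tray.

arm_command(increments=[[0,0,-0.25,0,0,-0.0185],[0,0,-0.25,0,0,-0.0185],[0,0,-0.25,0,0,-0.0185],[0,0,-0.25,0,0,-0.0185],[0,0,-0.25,0,0,-0.0185],[-0.158,-0.361,0,0,0,0],[-0.158,-0.361,0,0,0,0],[-0.158,-0.361,0,0,0,0],[-0.158,-0.361,0,0,0,0],[-0.158,-0.361,0,0,0,0]])

```text
clock: 1.1
eef_pos: [0.3404, 0.4104, 0.3507]
tool_rot: [[-0.963, -0.269, -0.0], [-0.269, 0.963, -0.001], [0.0, -0.001, -1.0]]
ft_force: [0.5, 0.6, 0.9]
width: 0.0856
grip_force: 0.0
```

arm_command(increments=[[-0.158,-0.361,0,0,0,0],[-0.158,-0.361,0,0,0,0],[-0.158,-0.361,0,0,0,0],[-0.158,-0.361,0,0,0,0],[-0.158,-0.361,0,0,0,0],[-0.158,-0.361,0,0,0,0],[-0.158,-0.361,0,0,0,0],[0,0,0,0,0,0],[0,0,0,0,0,0]])

```text
clock: 2.0
eef_pos: [0.5491, 0.1546, 0.3502]
tool_rot: [[-0.964, -0.266, -0.001], [-0.266, 0.964, -0.0], [0.002, 0.0, -1.0]]
ft_force: [-0.1, 0.2, -0.3]
width: 0.0851
grip_force: 0.0
```

Run:
```python
from h import *
c=robot.camera_info("wrist"); im=robot.read_camera("wrist"); cv2.imwrite("pics/w1.png",im)
print({k:np.round(v,4).tolist() for k,v in c.items()})
np.savez("pics/w1.npz",**c)
```

```text
{'vertical_fov': 62.6961, 'cx': 316.1044, 'cy': 247.9084, 'dist': [-0.0271, 0.0, 0.0, 0.0, 0.0], 'R': [[-0.2653, 0.9642, 0.0007], [0.9183, 0.2524, 0.305], [0.2939, 0.0816, -0.9523]], 't': [-0.0041, -0.6286, 0.3479]}
```

View pics/w1.png

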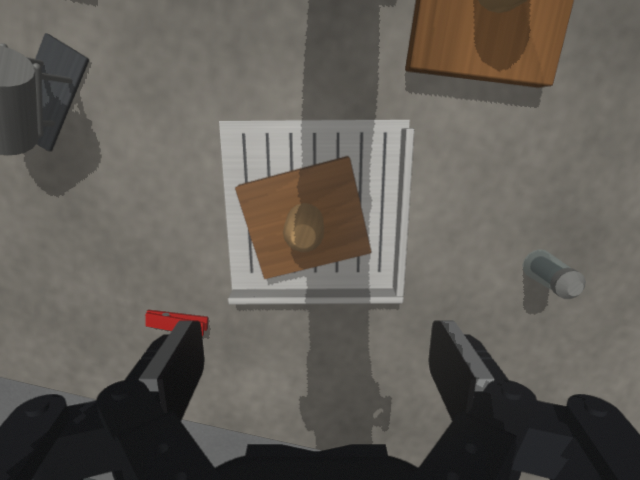

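The wrist view shows the small stand at about (303,218) with its peg at (302,235). The tray's inner corner is near (395,290), the clip is at (177,322), the shaker at (565,280) and the tin at the left (10,100). Now I'll measure the tray and stand.

Run:
```python
from h import *
c=dict(np.load("pics/w1.npz")); im=cv2.imread("pics/w1.png")
m=wood(im); m[:110]=0; m[:,:200]=0;m[300:]=0;m[:,420:]=0
m=cv2.morphologyEx(m,cv2.MORPH_OPEN,np.ones((3,3)))
ct=max(cv2.findContours(m,0,1)[0],key=cv2.contourArea)
b=cv2.boxPoints(cv2.minAreaRect(ct)); P=onz(c,b,0.028)
print("stand px",np.round(b,1).tolist());print(np.round(P,4)); print("sides",np.linalg.norm(P-np.roll(P,1,0),axis=1), "centre",P.mean(0))
# stand edges by approx
print(onz(c,cv2.approxPolyDP(ct,6,True).reshape(-1,2),0.028).round(4))
h=cv2.cvtColor(im,cv2.COLOR_BGR2HSV)
w=cv2.inRange(h,(0,0,0),(180,40,255)); g=cv2.cvtColor(im,cv2.COLOR_BGR2GRAY)
for (a,bb) in (((330,270),(330,312)),((250,270),(250,312)),((385,200),(420,200)),((385,250),(420,250)),((300,110),(300,135)),((210,200),(240,200))):
    n=max(abs(bb[0]-a[0]),abs(bb[1]-a[1])); print(a,[int(g[a[1]+(bb[1]-a[1])*i//n,a[0]+(bb[0]-a[0])*i//n]) for i in range(n+1)])
```

```text
stand px [[234.60000610351562, 185.39999389648438], [348.29998779296875, 156.10000610351562], [372.8999938964844, 251.5], [259.20001220703125, 280.79998779296875]]
[[0.5743 0.0559 0.028 ]
 [0.5019 0.1833 0.028 ]
 [0.6115 0.2504 0.028 ]
 [0.6923 0.1146 0.028 ]]
sides [0.1318533  0.14657969 0.12857461 0.15803745] centre [0.59501472 0.1510475  0.028     ]
[[0.503  0.1833 0.028 ]
 [0.5758 0.058  0.028 ]
 [0.6852 0.1197 0.028 ]
 [0.6136 0.2457 0.028 ]]
(330, 270) [120, 120, 120, 119, 118, 118, 118, 118, 118, 119, 120, 121, 120, 121, 119, 117, 118, 118, 104, 88, 84, 83, 83, 83, 82, 82, 84, 99, 113, 119, 120, 120, 117, 99, 82, 78, 79, 78, 79, 79, 79, 79, 79]
(250, 270) [114, 122, 134, 157, 170, 171, 171, 171, 171, 171, 170, 169, 168, 169, 170, 169, 170, 172, 164, 138, 121, 120, 121, 122, 123, 122, 125, 140, 167, 179, 178, 174, 165, 139, 103, 87, 84, 83, 82, 83, 92, 104, 110]
(385, 200) [170, 173, 173, 172, 173, 172, 172, 172, 171, 172, 172, 168, 137, 95, 90, 91, 96, 135, 167, 173, 173, 171, 167, 160, 137, 121, 124, 125, 125, 126, 127, 127, 127, 128, 128, 128]
(385, 250) [176, 176, 176, 176, 176, 176, 176, 176, 173, 146, 102, 91, 90, 96, 135, 165, 170, 167, 165, 165, 154, 131, 118, 119, 121, 121, 120, 119, 118, 117, 117, 117, 116, 116, 117, 117]
(300, 110) [121, 120, 120, 120, 119, 115, 122, 123, 123, 130, 154, 172, 175, 171, 162, 162, 169, 178, 176, 169, 161, 160, 165, 172, 173, 172]
(210, 200) [119, 118, 117, 117, 117, 116, 115, 115, 115, 114, 114, 114, 115, 118, 131, 159, 171, 172, 172, 172, 171, 171, 170, 172, 171, 171, 170, 164, 141, 101, 94]
```

Run:
```python
from h import *
c=dict(np.load("pics/w1.npz"))
A=onz(c,[(250,288.7),(330,288.4)],0.004);B=onz(c,[(250,297.3),(330,297)],0.034)
C=onz(c,[(396.9,200),(394.1,250)],0.004);D=onz(c,[(401.6,200),(398.6,250)],0.034)
E_=onz(c,[(300,119.8)],0.004);F=onz(c,[(224,200)],0.004)
for n,p in zip("ABCDEF",(A,B,C,D,E_,F)): print(n,p.round(4).tolist())
dx=(np.r_[A[1]-A[0]])[:2]; print("y dir ang",np.degrees(np.arctan2(dx[1],dx[0]))-90, np.degrees(np.arctan2(*(B[1]-B[0])[1::-1]))-90)
for q in(C,D): print("x dir ang",np.degrees(np.arctan2(*(q[1]-q[0])[1::-1])))
for th in (14.5,15,15.5,16):
    a=np.radians(th);ex=np.array([np.cos(a),np.sin(a)]);ey=np.array([-ex[1],ex[0]])
    print(th,"x face",A[:,:2]@ex,B[:,:2]@ex,"open x",E_[:,:2]@ex,"y face",C[:,:2]@ey,D[:,:2]@ey,"open y",F[:,:2]@ey)
```

```text
A [[0.7183, 0.1037, 0.004], [0.6875, 0.214, 0.004]]
B [[0.7166, 0.1082, 0.034], [0.6873, 0.2129, 0.034]]
C [[0.5408, 0.2648, 0.004], [0.6083, 0.2838, 0.004]]
D [[0.5354, 0.263, 0.034], [0.599, 0.2809, 0.034]]
E [[0.4765, 0.1144, 0.004]]
F [[0.6019, 0.0424, 0.004]]
y dir ang 15.62064894408715 15.626454590378174
x dir ang 15.754245401199373
x dir ang 15.733309295444377
14.5 x face [0.72138897 0.71914841] [0.72086884 0.71873107] open x [0.4899579] y face [0.120948   0.12248334] [0.12053132 0.12195398] open y [-0.10962751]
15 x face [0.72066787 0.71942692] [0.72018947 0.71900053] open x [0.48986424] y face [0.11579565 0.11671899] [0.11542903 0.11627496] open y [-0.11480158]
15.5 x face [0.71989188 0.71965065] [0.71945525 0.71921525] open x [0.48973326] y face [0.11063449 0.11094574] [0.11031794 0.11058709] open y [-0.11996692]
16 x face [0.71906108 0.71981957] [0.71866624 0.71937519] open x [0.489565] y face [0.10546491 0.10516405] [0.10519846 0.1048908 ] open y [-0.12512312]
```

arm_command(increments=[[0.344,-0.086,0,0,0,-0.0007],[0.344,-0.086,0,0,0,0],[0,0,0.39,0,0,0],[0,0,0.39,0,0,0],[0,0,0.39,0,0,0],[0,0,0.39,0,0,0],[0,0,0.39,0,0,0],[0,0,0.39,0,0,0],[0,0,0.3,0,0,0],[0,0,0.06,0,0,0]], jaw=0.4)

```text
clock: 3.05
eef_pos: [0.4719, 0.1152, 0.0241]
tool_rot: [[-0.961, -0.277, -0.006], [-0.277, 0.961, -0.001], [0.006, 0.001, -1.0]]
ft_force: [0.0, -0.0, -0.0]
width: 0.0598
grip_force: 0.0
```

arm_command(increments=[[0,0,0.04,0,0,0],[0,0,0,0,0,0]])

```text
clock: 3.25
eef_pos: [0.4756, 0.1148, 0.0232]
tool_rot: [[-0.962, -0.274, 0.002], [-0.274, 0.962, 0.001], [-0.002, 0.001, -1.0]]
ft_force: [0.5, -0.6, 0.5]
width: 0.0596
grip_force: 0.0
```

Run:
```python
from h import *
s=robot.sense(); print(s["qpos"].round(3) if hasattr(s["qpos"],"round") else s["qpos"], s["eef_pos"])
e=np.array(s["eef_pos"])[:2]; print(e@[.9629,.2698], e@[-.2698,.9629])
```

```text
[-0.262  0.834 -0.112  2.102  0.384  0.222  1.136] [0.47561414 0.1148201  0.02318395]
0.4889473196569451 -0.01776042602689938
```

arm_command(increments=[[0,0,0.08,0,0,0],[-0.15,0,0,0,0,0],[-0.1,0,0,0,0,0],[-0.06,0,0,0,0,0],[-0.06,0,0,0,0,0],[-0.06,0,0,0,0,0],[-0.06,0,0,0,0,0],[-0.06,0,0,0,0,0],[-0.05,0,0,0,0,0],[-0.03,0,0,0,0,0]])

```text
clock: 4.25
eef_pos: [0.5484, 0.1347, 0.0126]
tool_rot: [[-0.962, -0.273, 0.0], [-0.273, 0.962, 0.0], [-0.0, 0.0, -1.0]]
ft_force: [0.4, -0.0, -0.0]
width: 0.0593
grip_force: 0.0
```

arm_command(increments=[[-0.03,0,0,0,0,0],[-0.03,0,0,0,0,0],[-0.02,0,0,0,0,0],[0,0,0,0,0,0]])

```text
clock: 4.65
eef_pos: [0.5574, 0.1372, 0.0126]
tool_rot: [[-0.962, -0.273, 0.0], [-0.273, 0.962, 0.0], [-0.0, 0.0, -1.0]]
ft_force: [-0.4, 0.3, -0.7]
width: 0.0594
grip_force: 0.0
```

```bash
cat >> h.py <<'E'
def tr():
    s=robot.sense(); e=np.array(s["eef_pos"]); q=e[:2]@[.9629,.2698], e[:2]@[-.2698,.9629]; f=np.array(s["ft_force"])
    print("xs ys z",np.round([*q,e[2]],4),"F",(f[:2]@[.9629,.2698]).round(1),(f[:2]@[-.2698,.9629]).round(1),f[2].round(1),"q",np.round(s["qpos"],2),"t",s["clock"])
E
python3 -c "from h import *;tr()"
```

```text
xs ys z [ 0.5737 -0.0183  0.0126] F -0.3 0.4 -0.7 q [-0.21  0.91 -0.18  1.85  0.36  0.42  1.19] t 4.65
```

```bash
cat >> h.py <<'E'
def stand(name="top",fn=None):
    c=robot.camera_info(name); im=robot.read_camera(name)
    if fn: cv2.imwrite(fn,im)
    m=wood(im); lo=proj(c,[[.60,.15,.028]])[0]
    n,l,st,ce=cv2.connectedComponentsWithStats(m)
    P=onz(c,ce,.028); i=1+np.argmin(np.linalg.norm(P[1:,:2]-[.6,.15],axis=1)+(st[1:,4]<300)*9)
    r=cv2.minAreaRect(cv2.findNonZero((l==i).astype(np.uint8)))
    b=onz(c,cv2.boxPoints(r),.028)[:,:2]
    T=np.array([[.9629,.2698],[-.2698,.9629]]); print(name,st[i],"corners xs,ys",(b@T.T).round(4).tolist())
    e=b-np.roll(b,1,0); print("len",np.linalg.norm(e,axis=1).round(3),"ang-tray",(np.degrees(np.arctan2(e[:,1],e[:,0]))-15.65).round(1))
E
python3 -c "
from h import *
stand('top','pics/t2.png'); stand('wrist','pics/w2.png')
a=cv2.imread('pics/t2.png')[160:290,200:320];b=cv2.imread('pics/w2.png')
e=np.hstack([cv2.resize(a,(380,400)),cv2.resize(b,(420,400))]);cv2.imwrite('pics/c2.png',e)"
```

```text
top [267 192  30  42 356] corners xs,ys [[0.6844, -0.0343], [0.6946, -0.0703], [0.5671, -0.1049], [0.5572, -0.0692]]
len [0.132 0.037 0.132 0.037] ang-tray [  15.4  -74.1 -164.8  105.6]
wrist [  128   211   355   247 49683] corners xs,ys [[0.5635, -0.1016], [0.5279, 0.0394], [0.6409, 0.0794], [0.6951, -0.0931]]
len [0.132 0.145 0.12  0.181] ang-tray [-176.3  104.1   19.5  -72.6]
```

View pics/c2.png

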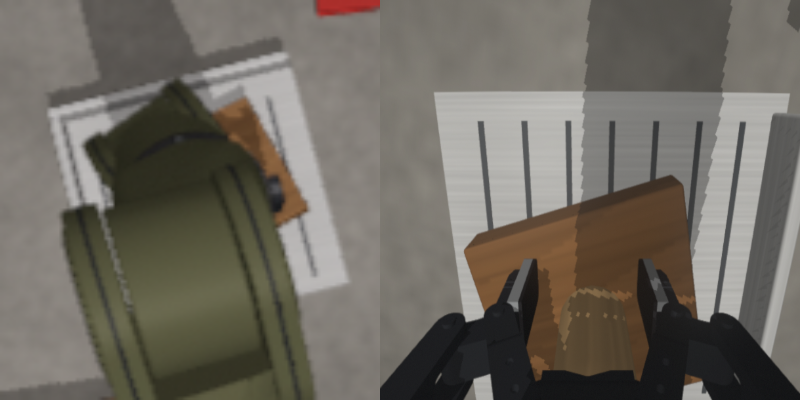

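The fingers passed over the board and it has not moved: the open fingertips sit farther back than the TCP. I'll lift off, back out, close the jaws further, and probe the tray floor to find the real tip height.

arm_command(increments=[[0,0,-0.2,0,0,0],[0.2,0,-0.2,0,0,0],[0.3,0,0,0,0,0],[0.21,0,0,0,0,0],[0,0,0.2,0,0,0],[0,0,0.15,0,0,0],[0,0,0.03,0,0,0],[0,0,0.02,0,0,0],[0,0,0,0,0,0]], jaw=-0.3)

```text
clock: 5.65
eef_pos: [0.4753, 0.1139, 0.0128]
tool_rot: [[-0.962, -0.273, 0.0], [-0.273, 0.962, 0.0], [-0.0, 0.0, -1.0]]
ft_force: [0.8, 0.2, 0.1]
width: 0.0295
grip_force: 0.0
```

```bash
python3 -c "
from h import *
tr(); print(robot.sense()['width']);stand('wrist','pics/w3.png')"
```

```text
xs ys z [ 0.4884 -0.0186  0.0128] F 0.8 -0.0 0.1 q [-0.27  0.85 -0.1   2.1   0.4   0.2   1.12] t 5.65
0.029523181469081308
wrist [ 261  381  111   71 5840] corners xs,ys [[0.535, -0.0472], [0.5262, 0.0055], [0.5643, 0.0116], [0.5743, -0.0446]]
len [0.039 0.053 0.039 0.057] ang-tray [-176.2   99.5    9.1  -79.9]
```

View pics/w3.png

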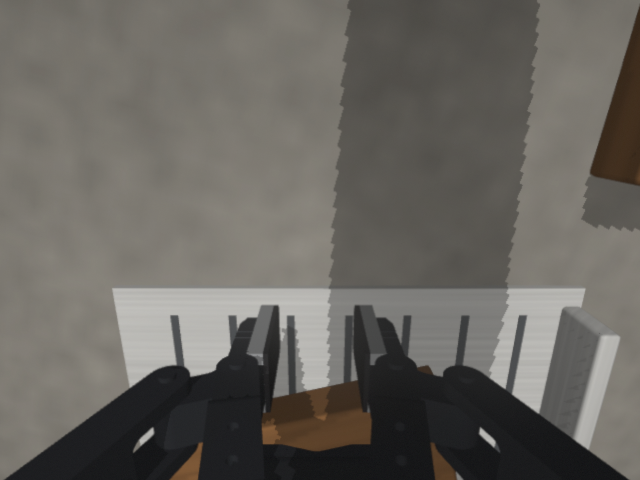

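The wrist view shows the fingertips at about (272,307) and (362,307), with the board edge behind and below at row 385. I'll work out the real tip height from the known opening.

Run:
```python
from h import *
c=robot.camera_info("wrist")
o,d=ray(c,[(279,306),(357,306)])
T=np.array([[.9629,.2698],[-.2698,.9629]])
w=0.0295; k=w/np.linalg.norm(d[0]-d[1])
print("cam",T@o[:2],o[2],"depth",k)
for q in d: p=o+k*q; print(T@p[:2],p[2])
# ray at xs=0.4884
for q in d:
    a=T@q[:2]; kk=(0.4884-(T@o[:2])[0])/a[0]; p=o+kk*q; print("at xs tcp",T@p[:2],p[2])
```

```text
cam [ 0.41018501 -0.01852327] 0.18573006381579246 depth 0.14887968366963594
[ 0.47687626 -0.03226309] 0.0507926548278497
[ 0.476795   -0.00276367] 0.05081629748634936
at xs tcp [ 0.4884     -0.03463722] 0.02747648864848412
at xs tcp [ 4.88400000e-01 -1.79859828e-05] 0.027311197477200733
```

arm_command(increments=[[0,0,0.02,0,0,0],[0,0,0.02,0,0,0],[0,0,0.02,0,0,0],[0,0,0.015,0,0,0],[0,0,0.015,0,0,0],[0,0,0,0,0,0]])

```text
clock: 6.3
eef_pos: [0.4749, 0.1137, 0.0015]
tool_rot: [[-0.962, -0.273, -0.0], [-0.273, 0.962, -0.0], [0.0, 0.0, -1.0]]
ft_force: [0.4, -1.0, -0.1]
width: 0.0297
grip_force: 0.0
```

Run:
```python
from h import *
tr()
c=robot.camera_info("wrist"); s=robot.sense(); e=np.array(s["eef_pos"]);R=np.array(s["tool_rot"])
print(np.array(c["R"])@e+c["t"], "cam in tool",R.T@(-np.array(c["R"]).T@np.array(c["t"])-e))
for dz in (0,-.02,-.038):
  for y in(-.015,.015): print(dz,proj(c,e+R@[.0115,y,dz]).round(0), proj(c,e+R@[-.0115,y,dz]).round(0))
im=robot.read_camera("wrist"); cv2.imwrite("pics/w4.png",im)
print("moved?",np.abs(im.astype(int)-cv2.imread("pics/w3.png"))[280:420,200:420].mean())
```

```text
xs ys z [ 0.488  -0.0186  0.0015] F 0.1 -1.0 -0.1 q [-0.28  0.88 -0.09  2.11  0.4   0.17  1.12] t 6.3
[-0.00044487  0.02151471  0.18839148] cam in tool [ 0.07821347  0.00039005 -0.1727337 ]
0 [[283. 270.]] [[284. 315.]]
0 [[347. 270.]] [[346. 314.]]
-0.02 [[279. 288.]] [[281. 336.]]
-0.02 [[351. 288.]] [[349. 336.]]
-0.038 [[275. 307.]] [[277. 359.]]
-0.038 [[355. 307.]] [[353. 359.]]
moved? 12.468430735930736
```

Still no contact at TCP z = 0.0015, so the real tips do sit well behind the TCP. I'll keep probing down gently.

arm_command(increments=[[0,0,0.03,0,0,0],[0,0,0.03,0,0,0],[0,0,0.02,0,0,0],[0,0,0.02,0,0,0],[0,0,0,0,0,0]])

```text
clock: 6.85
eef_pos: [0.4748, 0.1137, -0.0106]
tool_rot: [[-0.962, -0.273, -0.001], [-0.273, 0.962, -0.0], [0.001, -0.0, -1.0]]
ft_force: [-0.2, -0.8, 0.4]
width: 0.0298
grip_force: 0.0
```

Run:
```python
from h import *
tr()
c=robot.camera_info("wrist")
im=robot.read_camera("wrist"); cv2.imwrite("pics/w5.png",im)
e=np.hstack([cv2.imread("pics/w4.png")[250:480,170:470],im[250:480,170:470]]);cv2.imwrite("pics/c5.png",cv2.resize(e,(800,307)))
```

```text
xs ys z [ 0.4879 -0.0186 -0.0106] F -0.5 -0.7 0.4 q [-0.29  0.9  -0.07  2.11  0.41  0.14  1.11] t 6.85
```

View pics/c5.png

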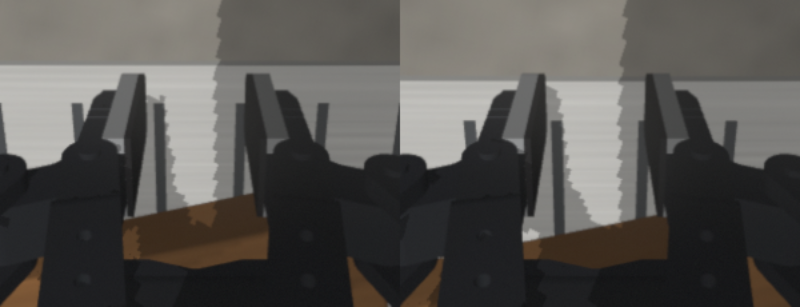

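arm_command(increments=[[-0.12,0,0,0,0,0],[-0.12,0,0,0,0,0],[0,0,0.03,0,0,0],[0,0,0.03,0,0,0],[0,0,0.03,0,0,0],[0,0,0,0,0,0]])

```text
clock: 7.5
eef_pos: [0.5013, 0.1212, -0.0217]
tool_rot: [[-0.962, -0.274, -0.002], [-0.274, 0.962, -0.001], [0.002, -0.0, -1.0]]
ft_force: [-0.2, -0.4, -0.1]
width: 0.0301
grip_force: 0.0
```

Run:
```python
from h import *
tr()
```

```text
xs ys z [ 0.5154 -0.0186 -0.0217] F -0.3 -0.3 -0.1 q [-0.27  0.93 -0.1   2.03  0.4   0.2   1.12] t 7.5
```

TCP z = −0.0217 with no floor contact puts the tips between 4 and 17 mm, a good pushing height. Now I'll push toward +x.

arm_command(increments=[[-0.05,0,0,0,0,0],[-0.05,0,0,0,0,0],[-0.05,0,0,0,0,0],[-0.05,0,0,0,0,0],[-0.05,0,0,0,0,0],[-0.05,0,0,0,0,0]])

```text
clock: 8.1
eef_pos: [0.5371, 0.1315, -0.0211]
tool_rot: [[-0.962, -0.273, -0.001], [-0.273, 0.962, -0.0], [0.001, 0.0, -1.0]]
ft_force: [-2.8, -0.5, 1.6]
width: 0.03
grip_force: 1.6
```

Run:
```python
from h import *
tr();stand('wrist','pics/w6.png')
```

```text
xs ys z [ 0.5527 -0.0183 -0.0211] F -2.8 0.3 1.6 q [-0.24  0.95 -0.14  1.91  0.39  0.31  1.15] t 8.1
wrist [ 261  347  111  105 8746] corners xs,ys [[0.5575, -0.0417], [0.5511, -0.0018], [0.5954, 0.0053], [0.6032, -0.0386]]
len [0.046 0.04  0.045 0.045] ang-tray [-176.2   99.2    9.1  -79.9]
```

arm_command(increments=[[-0.05,0,0,0,0,0],[-0.05,0,0,0,0,0],[-0.05,0,0,0,0,0],[-0.03,0,0,0,0,0],[-0.02,0,0,0,0,0]])

```text
clock: 8.65
eef_pos: [0.554, 0.1395, -0.022]
tool_rot: [[-0.961, -0.277, -0.011], [-0.277, 0.961, -0.0], [0.011, 0.003, -1.0]]
ft_force: [-12.2, 4.0, 3.2]
width: 0.0301
grip_force: 5.1
```

Run:
```python
from h import *
tr();stand('wrist','pics/w7.png')
```

```text
xs ys z [ 0.5711 -0.0152 -0.022 ] F -10.7 7.2 3.2 q [-0.23  0.97 -0.17  1.85  0.38  0.37  1.17] t 8.65
wrist [ 261  346  111  106 9056] corners xs,ys [[0.5723, -0.0365], [0.5691, 0.0029], [0.615, 0.0077], [0.6188, -0.0357]]
len [0.046 0.04  0.046 0.044] ang-tray [-179.1   94.6    6.   -85. ]
```

```bash
cat >> h.py <<'E'
def edge(im,c,cols):
    T=np.array([[.9629,.2698],[-.2698,.9629]])
    m=wood(im); px=[]
    for x in cols:
        r=np.nonzero(m[200:,x])[0]
        if len(r): px.append((x,200+r[0]))
    P=onz(c,px,.028)[:,:2]@T.T; f=np.polyfit(P[:,1],P[:,0],1)
    print("edge px",px[0],px[-1],"xs at ys",P[[0,-1]].round(4).tolist(),"slope deg",np.degrees(np.arctan(f[0])).round(1),"res",np.std(P[:,0]-np.polyval(f,P[:,1])).round(4))
E
python3 - <<'E'
from h import *
c=robot.camera_info("wrist"); im=cv2.imread("pics/w7.png"); edge(im,c,range(288,352,4))
c2=dict(np.load("pics/w1.npz"));
h=cv2.cvtColor(im,cv2.COLOR_BGR2HSV)
m=cv2.inRange(h,(5,60,30),(25,255,255))
n,l,st,ce=cv2.connectedComponentsWithStats(m)
print([ (s.tolist()) for s in st[1:] if s[4]>150])
e=np.array(robot.sense()["eef_pos"]); print("tool +11 front px",proj(c,[e[0]+.0106,e[1]+.003,.028]))
stand('scene')
s=robot.read_camera("scene"); cv2.imwrite("pics/s7.png",s)
E
```

```text
edge px (288, np.int64(350)) (348, np.int64(346)) xs at ys [[0.5732, -0.0251], [0.5715, -0.0037]] slope deg -4.4 res 0.0001
[[401, 339, 87, 38, 2112], [261, 346, 112, 106, 9211], [93, 354, 135, 58, 2514], [132, 427, 23, 27, 214], [169, 442, 34, 38, 581], [430, 442, 34, 38, 596]]
tool +11 front px [[315.29434103 375.96111213]]
scene [ 366  256   71   45 1673] corners xs,ys [[0.5999, -0.1103], [0.5272, 0.1018], [0.7131, 0.0487], [0.7618, -0.1361]]
len [0.164 0.224 0.193 0.191] ang-tray [-189.1  108.9  -16.   -75.2]
```

arm_command(increments=[[-0.04,0,0,0,0,0],[-0.03,0,0,0,0,0],[-0.02,0,0,0,0,0],[0,0,0,0,0,0]])

```text
clock: 9.2
eef_pos: [0.561, 0.1404, -0.0221]
tool_rot: [[-0.961, -0.275, -0.018], [-0.275, 0.961, -0.004], [0.018, 0.001, -1.0]]
ft_force: [-19.4, 0.3, 10.9]
width: 0.03
grip_force: 9.2
```

Run:
```python
from h import *
tr();c=robot.camera_info("wrist"); im=robot.read_camera("wrist"); cv2.imwrite("pics/w8.png",im); edge(im,c,range(288,352,4))
```

```text
xs ys z [ 0.578  -0.0161 -0.0221] F -18.6 5.6 10.9 q [-0.22  0.97 -0.18  1.82  0.38  0.41  1.17] t 9.2
edge px (288, np.int64(346)) (348, np.int64(346)) xs at ys [[0.577, -0.0258], [0.5769, -0.0044]] slope deg 0.1 res 0.0002
```

The board is flush to the +x curb: slope 0.1° and force 18 N at TCP xs 0.578, as predicted. Next I'll back off, shut the fingers, and go around to the −y edge.

arm_command(increments=[[0.15,0,0,0,0,0],[0.15,0,-0.06,0,0,0],[0,-0.24,0,0,0,0],[0,-0.24,0,0,0,0],[0,-0.24,0,0,0,0],[0,-0.25,0,0,0,0],[-0.22,0,0,0,0,0],[-0.22,0,0,0,0,0],[-0.22,0,0,0,0,0],[-0.2,0,0,0,0,0]], jaw=-1)

```text
clock: 10.25
eef_pos: [0.6711, 0.0475, -0.0131]
tool_rot: [[-0.962, -0.272, 0.005], [-0.272, 0.962, 0.001], [-0.005, -0.0, -1.0]]
ft_force: [1.1, 0.0, -0.5]
width: 0.0002
grip_force: 0.0
```

Run:
```python
from h import *
tr();stand('top','pics/t9.png');print(robot.sense()["width"])
```

```text
xs ys z [ 0.659  -0.1353 -0.0131] F 1.0 -0.3 -0.5 q [-0.    1.03 -0.27  1.53  0.4   0.63  1.38] t 10.25
top [ 238  183   53   51 1864] corners xs,ys [[0.7173, 0.0495], [0.7169, -0.1007], [0.5851, -0.1001], [0.586, 0.0483]]
len [0.131 0.15  0.132 0.148] ang-tray [   0.5  -90.2 -180.3   89.7]
0.0003686762604181661
```

The board is square against the +x curb: edges at xs 0.586 to 0.717, ys −0.10 to 0.049. Now I'll push toward +y.

arm_command(increments=[[0,0,0.05,0,0,0],[0,0.08,0,0,0,0],[0,0.08,0,0,0,0],[0,0.06,0,0,0,0],[0,0.06,0,0,0,0],[0,0.06,0,0,0,0],[0,0.06,0,0,0,0],[0,0.06,0,0,0,0]])

```text
clock: 11.1
eef_pos: [0.6515, 0.0999, -0.02]
tool_rot: [[-0.962, -0.273, -0.001], [-0.273, 0.962, -0.002], [0.002, -0.001, -1.0]]
ft_force: [-1.6, -4.4, -0.6]
width: -0.0003
grip_force: 1.9
```

Run:
```python
from h import *
tr();stand('top','pics/t10.png')
```

```text
xs ys z [ 0.6542 -0.0796 -0.02  ] F -2.8 -3.8 -0.6 q [-0.09  1.03 -0.25  1.57  0.39  0.59  1.29] t 11.1
top [ 228  188   37   49 1299] corners xs,ys [[0.7182, 0.0845], [0.7178, -0.0274], [0.5855, -0.0276], [0.5862, 0.0829]]
len [0.132 0.112 0.132 0.11 ] ang-tray [   0.7  -90.2 -179.9   89.7]
```

arm_command(increments=[[0,0.05,0,0,0,0],[0,0.05,0,0,0,0],[0,0.04,0,0,0,0],[0,0.03,0,0,0,0],[0,0.03,0,0,0,0],[0,0.02,0,0,0,0],[0,0,0,0,0,0]])

```text
clock: 11.85
eef_pos: [0.6453, 0.1236, -0.0198]
tool_rot: [[-0.962, -0.272, 0.0], [-0.272, 0.962, -0.003], [0.001, -0.003, -1.0]]
ft_force: [-1.2, -6.4, -0.2]
width: -0.0001
grip_force: 3.3
```

Run:
```python
from h import *
tr();stand('top','pics/t11.png')
```

```text
xs ys z [ 0.6547 -0.0551 -0.0198] F -2.8 -5.8 -0.2 q [-0.14  1.03 -0.24  1.58  0.38  0.58  1.26] t 11.85
top [ 220  191   34   48 1131] corners xs,ys [[0.7187, 0.1074], [0.7169, 0.0059], [0.5844, 0.007], [0.5864, 0.1073]]
len [0.132 0.102 0.133 0.1  ] ang-tray [ 1.000e-01 -9.100e+01 -1.805e+02  8.890e+01]
```

arm_command(increments=[[0,0.03,0,0,0,0],[0,0.03,0,0,0,0],[0,0.03,0,0,0,0],[0,0,0,0,0,0]])

```text
clock: 12.3
eef_pos: [0.6452, 0.1234, -0.0197]
tool_rot: [[-0.964, -0.267, 0.003], [-0.267, 0.964, -0.016], [0.001, -0.016, -1.0]]
ft_force: [4.2, -21.3, 1.3]
width: -0.0002
grip_force: 10.3
```

Run:
```python
from h import *
tr();stand('top','pics/t12.png')
```

```text
xs ys z [ 0.6546 -0.0552 -0.0197] F -1.7 -21.6 1.3 q [-0.15  1.03 -0.23  1.58  0.39  0.58  1.25] t 12.3
top [220 192  32  47 996] corners xs,ys [[0.7185, 0.1074], [0.7169, 0.0126], [0.584, 0.0137], [0.5859, 0.1073]]
len [0.133 0.095 0.133 0.094] ang-tray [ 1.000e-01 -9.100e+01 -1.805e+02  8.890e+01]
```

There is hard contact at the +y curb: force went from 5.8 to 21.6 N with no travel. I'll finish with a seating push toward +x at mid-edge.

arm_command(increments=[[0,-0.27,0,0,0,0],[0.23,0,0,0,0,0],[0.23,0,0,0,0,0],[0.23,0,0,0,0,0],[0.23,0,0,0,0,0],[0,0.23,0,0,0,0],[0,0.23,0,0,0,0],[0,0.23,0,0,0,0],[0,0.21,0,0,0,0],[-0.1,0,0,0,0,0]])

```text
clock: 13.35
eef_pos: [0.5242, 0.1914, -0.0194]
tool_rot: [[-0.959, -0.282, -0.001], [-0.282, 0.959, 0.008], [-0.002, 0.008, -1.0]]
ft_force: [-0.5, -0.3, 0.0]
width: 0.0
grip_force: 0.0
```

arm_command(increments=[[-0.08,0,0,0,0,0],[-0.05,0,0,0,0,0],[-0.04,0,0,0,0,0],[-0.04,0,0,0,0,0],[-0.03,0,0,0,0,0],[0,0,0,0,0,0]])

```text
clock: 13.95
eef_pos: [0.5479, 0.1872, -0.0206]
tool_rot: [[-0.962, -0.273, -0.012], [-0.273, 0.962, -0.005], [0.013, -0.002, -1.0]]
ft_force: [-10.6, -1.8, 7.4]
width: -0.0001
grip_force: 5.3
```

Run:
```python
from h import *
tr();stand('top','pics/t13.png')
```

```text
xs ys z [ 0.5781  0.0324 -0.0206] F -10.7 1.1 7.4 q [-0.31  0.97 -0.17  1.82  0.37  0.4   1.1 ] t 13.95
top [238 187  38  41 759] corners xs,ys [[0.7173, 0.048], [0.717, -0.0408], [0.5862, -0.0409], [0.5867, 0.0469]]
len [0.131 0.089 0.131 0.088] ang-tray [   0.5  -90.2 -180.    89.7]
```

The stand is seated and flush: TCP xs 0.578, −y edge at ys −0.041. Now a rough tin position from the first top view, and a wrist viewpoint for it.

Run:
```python
from h import *
c=robot.camera_info("top")
f=lambda x,y:(340+x/5,180+y/5)
print("bottom ctr",onz(c,[f(205,350)],.102)); 
print("foot near corners",onz(c,[f(122,408),f(210,438)],.008).round(4))
print("edgeL",onz(c,[f(150,320),f(185,200)],.08).round(4),"edgeR",onz(c,[f(262,365),f(283,235)],.08).round(4))
w=dict(np.load("pics/w1.npz")); print("foot w1",onz(w,[(48,34),(88,60),(52,150)],.008).round(4))
print("turq",onz(c,[(371,292),(404,314)],.066).round(3), "big stand",onz(c,[(184,297),(243,290),(248,355),(191,362)],.04).round(3),"peg",onz(c,[(210,326)],.12))
```

```text
bottom ctr [[ 0.50183511 -0.19227811  0.102     ]]
foot near corners [[ 0.4749 -0.1542  0.008 ]
 [ 0.4575 -0.2083  0.008 ]]
edgeL [[ 0.5211 -0.1631  0.08  ]
 [ 0.5926 -0.1834  0.08  ]] edgeR [[ 0.496  -0.2285  0.08  ]
 [ 0.5729 -0.2411  0.08  ]]
foot w1 [[ 0.4596 -0.2004  0.008 ]
 [ 0.4762 -0.1503  0.008 ]
 [ 0.5953 -0.1848  0.008 ]]
turq [[ 0.382 -0.168  0.066]
 [ 0.321 -0.264  0.066]] big stand [[0.357 0.383 0.04 ]
 [0.381 0.209 0.04 ]
 [0.193 0.187 0.04 ]
 [0.17  0.352 0.04 ]] peg [[0.28000628 0.28230483 0.12      ]]
```

```bash
cat > fk.py <<'E'
import numpy as np, itertools
from scipy.optimize import least_squares
from scipy.spatial.transform import Rotation as Ro
lo=np.array([-3.01,-.46,-1.47,.13,-1,.04,-2.66]);hi=np.array([3.01,2.08,1.51,2.56,4.14,2.09,2.66])
D=[([-1.228,.69,-.194,1.566,.157,.902,-.215],[.19,.595,.2],162.3),
([-.262,.834,-.112,2.102,.384,.222,1.136],[.4756,.1148,.0232],195.9),
([-.21,.91,-.18,1.85,.36,.42,1.19],[.5574,.1372,.0126],195.85),
([-.29,.9,-.07,2.11,.41,.14,1.11],[.4748,.1137,-.0106],195.85),
([0,1.03,-.27,1.53,.4,.63,1.38],[.6711,.0475,-.0131],195.8),
([-.31,.97,-.17,1.82,.37,.4,1.1],[.5479,.1872,-.0206],195.85)]
def fk(p,q,s):
    r=Ro.identity();P=np.array([0,0,p[0]])
    for i,(ax,L) in enumerate(zip("zyzyzyz",[0,0,p[1],0,p[2],0,p[3]])):
        a=q[i]*s[i]
        if i==6:a+=p[4]
        r=r*Ro.from_euler(ax,a); P=P+r.apply([0,0,L])
        if i==2: P=P+r.apply([p[5],0,0])
        if i==3: P=P+r.apply([p[6],0,0])
    return P,r
def res(p,s):
    o=[]
    for q,e,y in D:
        P,r=fk(p,q,s); a=np.radians(y); X=[np.cos(a),np.sin(a),0]
        o+=list(P-e)+list(.2*(r.as_matrix()[:,0]-X))+list(.2*(r.as_matrix()[:,2]-[0,0,-1]))
    return np.array(o)
def fit():
    best=None
    for s3,s5,s7,o in itertools.product((1,-1),(1,-1),(1,-1),(0,np.pi/2,np.pi,-np.pi/2)):
        s=[-1,1,s3,1,s5,1,s7]
        f=least_squares(res,[.35,.4,.4,.25,o,0,0],args=(s,))
        if best is None or f.cost<best[0]: best=(f.cost,f.x,s)
    return best
E
python3 - <<'E'
from fk import *
c,p,s=fit(); print(c,p.round(3),s, np.abs(res(p,s)).max())
np.savez("fkp.npz",p=p,s=s)
lo2=lo+.02;hi2=hi-.02
psi=np.radians(-16.5);ex=np.array([np.cos(psi),np.sin(psi),0]);ey=np.array([-ex[1],ex[0],0])
b=np.array([.5018,-.1923,.102])
for tilt in (60,50,40,30):
  for back in (0,.1):
    t=np.radians(tilt);z=np.sin(t)*ex-np.cos(t)*np.array([0,0,1]);R=np.c_[np.cross(ey,z),ey,z]
    ax=np.sin(np.pi/3)*ex-.5*np.array([0,0,1]); tgt=b+ax*.035+z*.05-z*back
    def e(q):
        P,r=fk(p,q,s); return np.r_[P-tgt,.3*(r.as_matrix()-R).ravel()]
    best=min((least_squares(e,q0,bounds=(lo2,hi2)) for q0 in ([.4,.6,0,2,.2,.2,1],[.4,.3,.3,2.3,.5,.3,1],[.4,1,-.3,1.5,1,.5,0],[.4,.5,0,2.2,3.1,.5,-1.5])),key=lambda f:f.cost)
    print(tilt,back,tgt.round(3),best.cost.round(6),best.x.round(2))
E
```

```text
0.0028289444021583334 [ 0.45   0.688  0.341  0.655  1.572 -0.14   0.008] [-1, 1, -1, 1, -1, 1, -1] 0.0365563988535704
60 0 [ 0.572 -0.213  0.059] 0.016626 [ 1.79  2.06 -0.3   2.54  4.12  1.12 -0.08]
60 0.1 [ 0.489 -0.189  0.11 ] 0.018667 [ 2.23  2.06 -0.32  2.54  4.12  0.72  0.06]
50 0 [ 0.568 -0.212  0.052] 0.013205 [ 0.82  0.99 -0.29  2.54  3.31  0.85 -1.22]
50 0.1 [ 0.494 -0.19   0.117] 0.014643 [ 1.07  0.74 -0.87  2.54  2.61  0.57 -0.75]
40 0 [ 0.562 -0.21   0.046] 0.005843 [ 0.61  0.96 -0.72  2.54  2.46  0.91 -0.94]
40 0.1 [ 0.5   -0.192  0.123] 0.005913 [ 0.62  0.64 -0.18  2.54  3.21  0.51 -1.41]
30 0 [ 0.555 -0.208  0.041] 0.001336 [ 0.5   0.94 -0.42  2.54  2.7   0.79 -1.15]
30 0.1 [ 0.507 -0.194  0.128] 0.000968 [ 0.57  0.68 -0.63  2.54  2.34  0.61 -0.9 ]
```

```bash
cat > f2.py <<'E'
from fk import *
s_=None
import json
from h import robot
q=np.array(robot.sense()["qpos"]); e=np.array(robot.sense()["eef_pos"]); R0=np.array(robot.sense()["tool_rot"])
DD=[(d[0],d[1],d[2]) for d in D]
def orires(o,s,base):
    out=[]
    for q,e,y in DD:
        r=Ro.from_euler("ZYZYZYZ",[s[i]*q[i]+(o if i==6 else 0)+base[i] for i in range(7)])
        a=np.radians(y);x=np.array([np.cos(a),np.sin(a),0]);z=np.array([0,0,-1]);Rt=np.c_[x,np.cross(z,x),z]
        out.append((Ro.from_matrix(Rt).inv()*r).magnitude())
    return np.array(out)
L=[]
for s in itertools.product((1,-1),repeat=7):
    for b5 in (0,np.pi):
      for b4 in (0,np.pi):
        for o in np.arange(0,6.28,np.pi/2):
            L.append((orires(o,s,[0,0,0,b4,b5,0,0]).max(),s,b4,b5,round(o,2)))
L.sort(key=lambda t:t[0]); 
for l in L[:6]: print(l)
E
python3 f2.py
```

```text
Traceback (most recent call last):
  File "f2.py", line 19, in <module>
    L.append((orires(o,s,[0,0,0,b4,b5,0,0]).max(),s,b4,b5,round(o,2)))
              ~~~~~~^^^^^^^^^^^^^^^^^^^^^^^
  File "f2.py", line 10, in orires
    r=Ro.from_euler("ZYZYZYZ",[s[i]*q[i]+(o if i==6 else 0)+base[i] for i in range(7)])
  File "scipy/spatial/transform/_rotation.pyx", line 1413, in scipy.spatial.transform._rotation.Rotation.from_euler
ValueError: Expected axis specification to be a non-empty string of upto 3 characters, got ZYZYZYZ
```

```bash
python3 - <<'E'
s=open("f2.py").read()
s=s.replace('r=Ro.from_euler("ZYZYZYZ",[','A=[').replace('for i in range(7)])\n','for i in range(7)]\n        r=Ro.from_euler("ZYZ",A[:3])*Ro.from_euler("YZY",A[3:6])*Ro.from_euler("Z",A[6:])\n',1)
open("f2.py","w").write(s)
E
python3 f2.py
```

```text
(np.float64(0.01764842139809821), (-1, 1, -1, 1, -1, 1, -1), 0, 0, np.float64(1.57))
(np.float64(0.01764842139809821), (-1, -1, -1, -1, -1, -1, -1), 0, 0, np.float64(1.57))
(np.float64(0.017648421398098312), (-1, 1, -1, 1, -1, -1, -1), 0, 3.141592653589793, np.float64(4.71))
(np.float64(0.017648421398098312), (-1, -1, -1, -1, -1, 1, -1), 0, 3.141592653589793, np.float64(4.71))
(np.float64(0.5385689251878429), (-1, 1, 1, 1, -1, -1, -1), 0, 3.141592653589793, np.float64(4.71))
(np.float64(0.5385689251878429), (-1, -1, 1, -1, -1, 1, -1), 0, 3.141592653589793, np.float64(4.71))
```

arm_command(increments=[[0.1,0,0,0,0,0],[0,0,-0.32,0,0,0.0148],[0,0,-0.32,0,0,0.0148],[0,0,-0.32,0,0,0.0148],[0,0,-0.32,0,0,0.0148],[0,0,-0.32,0,0,0.0148],[0,0,-0.32,0,0,0.0148],[-0.133,-0.378,0,0,0,0],[-0.133,-0.378,0,0,0,0],[-0.133,-0.378,0,0,0,0]], jaw=1)

```text
clock: 15.0
eef_pos: [0.5512, 0.0409, 0.2111]
tool_rot: [[-0.961, 0.277, 0.001], [0.277, 0.961, 0.0], [-0.001, 0.0, -1.0]]
ft_force: [0.7, -0.4, -0.2]
width: 0.0851
grip_force: 0.0
```

arm_command(increments=[[-0.133,-0.378,0,0,0,0],[-0.133,-0.378,0,0,0,0],[-0.133,-0.378,0,0,0,0],[-0.133,-0.378,0,0,0,0],[-0.133,-0.378,0,0,0,0],[0,0,0,0,0,0],[0,0,0,0,0,0]])

```text
clock: 15.7
eef_pos: [0.5642, -0.1995, 0.2102]
tool_rot: [[-0.96, 0.282, -0.0], [0.282, 0.96, 0.0], [0.0, -0.0, -1.0]]
ft_force: [0.0, 0.9, -0.6]
width: 0.085
grip_force: 0.0
```

Run:
```python
from h import *
import json
tr(); s=robot.sense(); open("log.jsonl","a").write(json.dumps({k:np.array(s[k]).tolist() for k in("qpos","eef_pos","tool_rot")})+"\n")
print(s["eef_pos"]); c=robot.camera_info("wrist"); np.savez("pics/w14.npz",**c); cv2.imwrite("pics/w14.png",robot.read_camera("wrist"))
stand('top','pics/t14.png')
```

```text
xs ys z [ 0.4894 -0.3443  0.2102] F 0.3 0.9 -0.6 q [ 0.35  0.64 -0.15  1.64  0.12  0.87  1.44] t 15.7
[ 0.56417115 -0.19945371  0.21021816]
top [ 220  187   56   52 2039] corners xs,ys [[0.7175, 0.1091], [0.717, -0.0416], [0.5855, -0.0416], [0.5863, 0.1072]]
len [0.131 0.151 0.132 0.149] ang-tray [   0.8  -90.2 -180.    89.7]
```

View pics/w14.png

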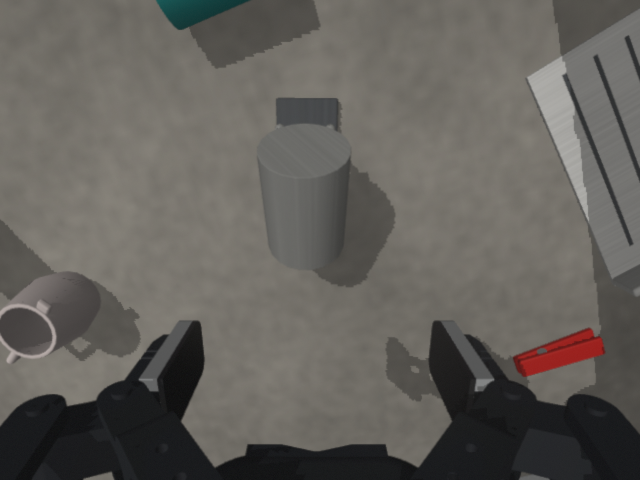

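The wrist view shows the tin's closed bottom as an ellipse centred at about (304,151), with its body running straight down the image to the rim at row 268. The cradle foot is at (308,98). The fingers are clear, and the clip (560,352) and creamer (45,310) are away to the sides. The top view confirms the stand is flush.

```bash
cat > f3.py <<'E'
from fk import *
import json
S=[-1,1,-1,1,-1,1,-1]
def rots(q):
    r=Ro.identity();o=[]
    for i,ax in enumerate("zyzyzyz"):
        r=r*Ro.from_euler(ax,S[i]*q[i]+(np.pi/2 if i==6 else 0)); o.append(r.as_matrix())
    return o
def basis(q):
    r=rots(q); B=np.zeros((3,7)); B[2,0]=1
    B[:,1]=r[2][:,2]; B[:,2]=r[2][:,0]; B[:,3]=r[4][:,2]; B[:,4]=r[3][:,0]; B[:,5]=r[6][:,2]; B[:,6]=r[5][:,0]
    return B
PR=np.array([.3,.4,0,.4,0,.3,0])
def data():
    d=[(a,b) for a,b,_ in D]
    d+=[(j["qpos"],j["eef_pos"]) for j in map(json.loads,open("log.jsonl"))]; return d
def linfit():
    d=data();A=np.vstack([basis(q) for q,_ in d]);b=np.hstack([e for _,e in d])
    lam=.01*np.diag([1,1,3,1,3,1,3.]); p=np.linalg.lstsq(np.vstack([A,lam]),np.r_[b,lam@PR],rcond=None)[0]
    return p,np.abs(A@p-b).max()
E
python3 - <<'E'
from h import *
c=dict(np.load("pics/w14.npz")); im=cv2.imread("pics/w14.png")
g=cv2.cvtColor(im,cv2.COLOR_BGR2GRAY)
print("row150",g[150,248:268].tolist(),g[150,340:362].tolist()); print("row220",g[220,255:275].tolist(),g[220,338:356].tolist())
print("col304 rows",g[116:132,304].tolist(),g[170:186,304].tolist(),g[258:276,304].tolist())
print("bottom ctr",onz(c,[(304.5,151.5)],.102),"foot",onz(c,[(277,98.5),(339,98.5)],.008).round(4))
P=onz(c,[(258.5,160),(350.5,160)],.10); print(P.round(4),np.linalg.norm(P[0]-P[1]))
from f3 import *
print(linfit())
E
```

```text
row150 [115, 115, 115, 115, 116, 115, 116, 115, 113, 107, 107, 106, 107, 107, 106, 106, 106, 108, 108, 109] [109, 108, 108, 108, 108, 109, 110, 110, 109, 107, 102, 106, 114, 115, 114, 115, 115, 116, 116, 117, 116, 117]
row220 [122, 122, 121, 120, 120, 119, 120, 120, 118, 113, 101, 95, 97, 98, 100, 101, 103, 103, 105, 105] [68, 66, 66, 64, 63, 62, 62, 69, 77, 79, 78, 79, 79, 79, 78, 78, 78, 79]
col304 rows [73, 74, 72, 73, 74, 74, 75, 89, 108, 108, 108, 108, 109, 109, 109, 109] [107, 107, 108, 108, 108, 107, 108, 109, 105, 102, 101, 101, 102, 101, 101, 101] [100, 101, 101, 100, 100, 100, 101, 101, 100, 100, 101, 103, 109, 111, 111, 111, 110, 110]
bottom ctr [[ 0.50581407 -0.19008357  0.102     ]] foot [[ 0.4601 -0.2047  0.008 ]
 [ 0.4758 -0.1515  0.008 ]]
[[ 0.5023 -0.223   0.1   ]
 [ 0.5207 -0.1608  0.1   ]] 0.06487617828094594
(array([0.22893689, 0.6908801 , 0.02440227, 0.3486361 , 0.01991975,
       0.3022186 , 0.10337418]), np.float64(0.03412343844932428))
```

Run:
```python
from h import *
from scipy.optimize import least_squares
def go(c,e,R,w,pts):
    def f(p): return (proj(c,[e+R@[p[0],-w/2+p[2],p[1]],e+R@[p[0],w/2+p[2],p[1]]])-pts).ravel()
    r=least_squares(f,[.011,-.03,0]); print(w,"x,dz,y0",r.x.round(4),"res",r.fun.round(1))
s=robot.sense();c=robot.camera_info("wrist")
e=np.array(s["eef_pos"]);R=np.array(s["tool_rot"])
go(c,e,R,.085,[(202,322),(432,322)])
go(c,e,R,.0295,[(279,306),(357,306)])   # rigid camera-tool: same frame valid
for dz in(-.02,-.03,-.04,-.05,-.06,-.07,-.08): print(dz,proj(c,[e+R@[.011,-.0425,dz],e+R@[-.011,-.0425,dz],e+R@[.011,-.051,dz]]).round(0).tolist())
```

```text
0.085 x,dz,y0 [ 0.008  -0.043   0.0009] res [-0.   0.1 -0.  -0.1]
0.0295 x,dz,y0 [ 0.012  -0.0377  0.0013] res [-0.  0. -0. -0.]
-0.02 [[214.0, 289.0], [218.0, 335.0], [194.0, 289.0]]
-0.03 [[208.0, 300.0], [213.0, 348.0], [187.0, 300.0]]
-0.04 [[201.0, 311.0], [206.0, 362.0], [178.0, 311.0]]
-0.05 [[193.0, 324.0], [199.0, 377.0], [169.0, 324.0]]
-0.06 [[184.0, 339.0], [191.0, 395.0], [158.0, 339.0]]
-0.07 [[174.0, 356.0], [182.0, 416.0], [146.0, 356.0]]
-0.08 [[161.0, 377.0], [171.0, 439.0], [131.0, 377.0]]
```

The tips sit about 42 mm behind the reported TCP at this opening, and the pad centres about 60 mm behind it. I'll tilt the tool 60° about its y axis, so it lines up with the tin axis, while still high above everything.

arm_command(increments=[[0,0,0,0,-0.0185,0],[0,0,0,0,-0.0185,0],[0,0,0,0,-0.0185,0],[0,0,0,0,-0.0185,0],[0,0,0,0,-0.0185,0],[0,0,0,0,-0.0185,0],[0,0,0,0,-0.0185,0],[0,0,0,0,-0.0185,0],[0,0,0,0,-0.0187,0],[0,0,0,0,0,0]])

```text
clock: 16.8
eef_pos: [0.4881, -0.1868, 0.1641]
tool_rot: [[-0.913, 0.265, 0.31], [0.237, 0.963, -0.127], [-0.332, -0.043, -0.942]]
ft_force: [-0.2, 0.2, 0.1]
width: 0.0855
grip_force: 0.0
```

Run:
```python
from h import *
import json
tr(); s=robot.sense(); open("log.jsonl","a").write(json.dumps({k:np.array(s[k]).tolist() for k in("qpos","eef_pos","tool_rot")})+"\n")
from f3 import *
print(linfit())
```

```text
xs ys z [ 0.4196 -0.3116  0.1641] F -0.1 0.2 0.1 q [ 0.53  0.55 -0.43  2.26  1.5   0.29  0.06] t 16.8
(array([ 0.16571922,  0.64447603, -0.01419123,  0.35206994, -0.00554416,
        0.24671757,  0.06418839]), np.float64(0.03690870456923789))
```

arm_command(increments=[[0,0,-0.1,0,-0.01,0],[0,0,-0.1,0,-0.01,0],[0,0,-0.1,0,-0.01,0],[0,0,-0.1,0,-0.01,0],[0,0,0,0,-0.01,0],[0,0,0,0,-0.01,0],[0,0,0,0,-0.01,0],[0,0,0,0,-0.01,0],[0,0,0,0,-0.01,0],[0,0,0,0,-0.01,0]])

```text
clock: 17.8
eef_pos: [0.5344, -0.1986, 0.2191]
tool_rot: [[-0.666, 0.249, 0.703], [0.136, 0.967, -0.214], [-0.733, -0.046, -0.678]]
ft_force: [0.2, 0.6, -0.7]
width: 0.0847
grip_force: 0.0
```

Run:
```python
from h import *
import json
tr(); s=robot.sense(); open("log.jsonl","a").write(json.dumps({k:np.array(s[k]).tolist() for k in("qpos","eef_pos","tool_rot")})+"\n")
from f3 import *
import f3
for S2 in ([-1,1,-1,1,-1,1,-1],):
  for j in map(json.loads,open("log.jsonl")):
    r=rots(j["qpos"])[6]; print("ori err",np.degrees(Ro.from_matrix(r.T@np.array(j["tool_rot"])).magnitude()).round(2))
d=data(); p,m=linfit()
for q,e in d: print((basis(q)@p-e).round(3))
```

```text
xs ys z [ 0.461  -0.3354  0.2191] F 0.4 0.6 -0.7 q [ 1.    0.97 -1.47  2.56  2.12  1.33 -0.46] t 17.8
ori err 0.0
ori err 0.0
ori err 0.0
[-0.036 -0.003  0.016]
[-0.005  0.021 -0.01 ]
[-0.007  0.017 -0.007]
[-0.004  0.022 -0.014]
[-0.001  0.02   0.003]
[-0.006  0.021 -0.007]
[-0.002  0.039  0.015]
[ 0.01  -0.017  0.001]
[-0.015 -0.017  0.004]
```

```bash
cat >> f3.py <<'E'
def basis(q):
    r=rots(q)
    return np.hstack([np.eye(3),r[0][:,:2],r[1][:,:2],r[2],r[3][:,:2],r[4],r[5][:,:2],r[6]])
PR=np.zeros(20);PR[2]=.3;PR[9]=.4;PR[14]=.4;PR[19]=.3
def linfit(l=.003):
    d=data();A=np.vstack([basis(q) for q,_ in d]);b=np.hstack([e for _,e in d]); w=np.ones(20);w[[2,9,14,19]]=.2
    lam=l*np.diag(w); p=np.linalg.lstsq(np.vstack([A,lam]),np.r_[b,lam@PR],rcond=None)[0]
    return p,np.abs(A@p-b).max()
def fkk(p,q): return basis(q)@p,rots(q)[6]
E
python3 - <<'E'
from f3 import *
for l in (.01,.003,.001): p,m=linfit(l); print(l,m.round(4),p.round(3).tolist())
E
```

```text
0.01 0.0043 [-0.005, -0.009, 0.298, 0.011, -0.002, -0.022, -0.002, 0.017, -0.019, 0.573, 0.005, -0.019, -0.006, -0.001, 0.341, 0.013, -0.001, -0.002, 0.01, 0.328]
0.003 0.0043 [-0.005, -0.01, 0.297, 0.011, -0.002, -0.022, -0.002, 0.018, -0.019, 0.573, 0.005, -0.019, -0.006, -0.001, 0.34, 0.013, -0.001, -0.002, 0.01, 0.327]
0.001 0.0043 [-0.005, -0.01, 0.297, 0.011, -0.002, -0.022, -0.002, 0.018, -0.019, 0.573, 0.005, -0.019, -0.006, -0.001, 0.34, 0.013, -0.001, -0.002, 0.01, 0.327]
```

```bash
cat > ik.py <<'E'
from f3 import *
p,_=linfit(); lo2=lo+.05;hi2=hi-.05
rng=np.random.default_rng(0); Q0=[rng.uniform(lo2*.9,hi2*.9) for _ in range(14)]
def ik(tgt,R,q0s=None,w=.005,ref=None):
    f=lambda q:np.r_[fkk(p,q)[0]-tgt,.3*(rots(q)[6]-R).ravel(), w*(q-(np.array(ref) if ref is not None else (lo+hi)/2))*.1]
    return min((least_squares(f,np.clip(q0,lo2,hi2),bounds=(lo2,hi2)) for q0 in (Q0 if q0s is None else q0s)),key=lambda r:r.cost)
def frame(az,tilt,flip=0):
    a=np.radians(az);t=np.radians(tilt);e=np.array([np.cos(a),np.sin(a),0]);y=np.array([-e[1],e[0],0])*(-1 if flip else 1)
    z=np.sin(t)*e-np.cos(t)*np.array([0,0,1]); return np.c_[np.cross(y,z),y,z],e,z
b=np.array([.506,-.190,.102]);g={60:.03,45:.03,30:.027,15:.02,0:.02}
ax=frame(-16.4,60)[2]
def grasp(T,up=0,flip=0):
    R,e,z=frame(-16.4,T,flip); return b+ax*g[T]+z*.06+[0,0,up],R
def place(T,yaw,up=0,flip=0):
    R,e,z=frame(-16.4+yaw,T-60,flip); return np.array([.6211,.2093,.123+up-g[T]])+z*.06,R
E
cat > run1.py <<'E'
from ik import *
def sh(n,r): 
    P=np.sqrt(2*r.cost); print(n,"err",P.round(4),r.x.round(2))
for T in (60,45,30,15,0):
    for fl in (0,1):
        sh(("G",T,fl),ik(*grasp(T,0,fl)))
        for yaw in ((20,) if T==60 else (0,50,-90,90,180)): 
            sh(("P",T,yaw,fl),ik(*place(T,yaw,.04,fl)))
E
timeout 400 python3 run1.py
```

```text
('G', 60, 0) err 0.0165 [ 0.49  1.27 -0.34  2.51  3.06  1.66 -1.25]
('P', 60, 20, 0) err 0.0006 [ 0.03  1.   -0.84  1.58  0.87  0.97  0.53]
('G', 60, 1) err 0.0171 [ 0.47  1.27 -0.41  2.51  2.99  1.66  1.92]
('P', 60, 20, 1) err 0.0013 [-0.4   0.9  -0.04  1.53  0.05  0.71 -1.97]
('G', 45, 0) err 0.0011 [ 0.72  1.18 -0.78  2.48  2.68  1.3  -0.86]
('P', 45, 0, 0) err 0.0007 [ 0.06  1.09 -0.89  1.39  0.62  1.18  0.43]
('P', 45, 50, 0) err 0.0009 [-0.02  1.11 -0.9   1.33  0.78  1.36  1.17]
('P', 45, -90, 0) err 0.0009 [-0.04  0.89 -0.53  1.71  0.43  0.49 -1.02]
('P', 45, 90, 0) err 0.001 [-0.06  1.09 -0.9   1.4   0.95  1.35  1.72]
('P', 45, 180, 0) err 0.0015 [-0.66  0.89  0.31  1.71 -0.16  0.38 -2.2 ]
('G', 45, 1) err 0.0012 [0.1  1.1  0.23 2.47 3.23 1.21 1.34]
('P', 45, 0, 1) err 0.0014 [-0.31  0.99 -0.09  1.32 -0.1   1.05 -2.17]
('P', 45, 50, 1) err 0.0011 [-0.34  0.99 -0.21  1.32  0.23  1.12 -1.59]
('P', 45, -90, 1) err 0.0011 [ 0.24  1.11 -1.14  1.68  1.09  0.88  1.64]
('P', 45, 90, 1) err 0.0008 [-0.34  0.96 -0.3   1.43  0.49  1.04 -1.14]
('P', 45, 180, 1) err 0.0005 [-0.16  0.88 -
[... 1873 characters left out ...]
, 50, 0) err 0.0286 [-0.56  1.38  0.45  0.74 -0.15  2.04  1.94]
('P', 0, -90, 0) err 0.0013 [ 0.6   1.45 -1.42  1.98  1.74  0.35 -1.81]
('P', 0, 90, 0) err 0.0012 [-0.42  1.3  -0.55  0.93  0.97  2.04  1.92]
('P', 0, 180, 0) err 0.001 [-0.84  1.03  0.21  2.11  2.19  0.89  1.46]
('G', 0, 1) err 0.0012 [ 0.23  0.86  0.01  1.9  -0.03  0.38 -1.59]
('P', 0, 0, 1) err 0.0016 [-0.15  1.36 -0.38  0.68 -0.24  1.99 -2.26]
('P', 0, 50, 1) err 0.0279 [-0.58  1.38  0.42  0.75 -0.14  2.04 -1.24]
('P', 0, -90, 1) err 0.0012 [ 0.57  1.35 -1.25  1.91  1.49  0.15  1.54]
('P', 0, 90, 1) err 0.0009 [-0.6   1.26 -0.09  0.99  0.63  1.82 -1.1 ]
('P', 0, 180, 1) err 0.0009 [-0.36  1.06 -0.55  2.14  2.12  1.44 -1.29]
```

The wrist can't reach the full 60° tilt here. The arm model says a 15° grasp tilt followed by a −45° placing tilt is reachable, so I'll tilt back and return to the normal wrist branch at a safe height.

arm_command(increments=[[0,0,-0.1,0,0.013,0],[0,0,-0.1,0,0.013,0],[0,0,-0.1,0,0.013,0],[0,0,-0.1,0,0.013,0],[0,0,0,0,0.013,0],[0,0,0,0,0.013,0],[0,0,0,0,0.013,0],[0,0,0,0,0.013,0],[0,0,0,0,0.013,0],[0,0,0,0,0.013,0]])

```text
clock: 18.8
eef_pos: [0.5054, -0.1858, 0.2582]
tool_rot: [[-0.97, 0.245, -0.002], [0.245, 0.969, -0.037], [-0.007, -0.037, -0.999]]
ft_force: [0.2, -0.9, -0.6]
width: 0.0856
grip_force: 0.0
```

arm_command(increments=[[0,0,0,0,0.015,0],[0,0,0,0,0.015,0],[0,0,0,0,0.015,0],[0,0,0,0,0.015,0],[0,0,0,0,0,0]])

```text
clock: 19.3
eef_pos: [0.5071, -0.186, 0.2563]
tool_rot: [[-0.901, 0.248, -0.356], [0.243, 0.968, 0.058], [0.359, -0.035, -0.933]]
ft_force: [-0.6, 0.3, -0.0]
width: 0.0852
grip_force: 0.0
```

```bash
cat >> h.py <<'E'
import json
def lg():
    tr(); s=robot.sense(); open("log.jsonl","a").write(json.dumps({k:np.array(s[k]).tolist() for k in("qpos","eef_pos","tool_rot")})+"\n")
    print(np.array(s["eef_pos"]).round(4),np.array(s["tool_rot"]).round(3).tolist(),"w",round(s["width"],4),s["grip_force"])
E
python3 -c "from h import *;lg()"
```

```text
xs ys z [ 0.4381 -0.316   0.2563] F -0.5 0.4 -0.0 q [ 0.76  0.96 -1.22  1.35  0.69  1.72  0.89] t 19.3
[ 0.5071 -0.186   0.2563] [[-0.901, 0.248, -0.356], [0.243, 0.968, 0.058], [0.359, -0.035, -0.933]] w 0.0852 0.0
```

```bash
cat > run2.py <<'E'
from ik import *
import sys
_,m=linfit(); print("fit",m.round(4)); q0=data()[-1][0]
for T in (15,0):
    g[T]=.02
    for yaw in (0,-30,-60):
        q=np.array(q0);out=[]
        R0,_,_=frame(-16.4,T)
        way=[grasp(T,.12),grasp(T,.06),grasp(T,0),grasp(T,.06),grasp(T,.12)]
        c0=grasp(T,.15)[0]-frame(-16.4,T)[2]*.06; c1=np.array([.6211,.2093,.123+.12-g[T]])
        for k in np.linspace(0.1,1,10):
            R,_,z=frame(-16.4+yaw*k,T-60*k); way.append((c0+(c1-c0)*k+z*.06,R))
        way+=[place(T,yaw,u) for u in (.08,.04,0)]
        for i,(t,R) in enumerate(way):
            r=ik(t,R,[q],w=.05,ref=q); q=r.x; P,_=fkk(p,q); e=np.linalg.norm(P-t)+.3*np.linalg.norm(rots(q)[6]-R)
            out.append((e,q))
        print(T,yaw,"maxerr",max(o[0] for o in out).__round__(3),"grasp",out[2][1].round(2),"place",out[-1][1].round(2),"min q6",min(o[1][5] for o in out).round(2),"max",max(o[1][5] for o in out).round(2))
E
timeout 300 python3 run2.py
```

```text
fit 0.0047
15 0 maxerr 0.0 grasp [ 0.94  1.21 -1.3   2.1   1.66  1.12  0.1 ] place [ 0.07  1.49 -1.29  0.78  0.66  1.88  0.55] min q6 1.11 max 2.0
15 -30 maxerr 0.0 grasp [ 0.94  1.21 -1.3   2.1   1.66  1.12  0.1 ] place [ 0.3   1.47 -1.33  1.12  0.58  1.43  0.1 ] min q6 1.11 max 1.54
15 -60 maxerr 0.0 grasp [ 0.94  1.21 -1.3   2.1   1.66  1.12  0.1 ] place [ 0.47  1.42 -1.3   1.5   0.66  0.87 -0.39] min q6 0.87 max 1.36
0 0 maxerr 0.032 grasp [ 0.87  1.15 -1.16  1.87  1.24  1.09  0.46] place [-0.12  1.48 -0.42  0.52 -0.16  2.04  0.91] min q6 1.09 max 2.04
0 -30 maxerr 0.0 grasp [ 0.87  1.15 -1.16  1.87  1.24  1.09  0.46] place [ 0.28  1.54 -1.24  0.95  0.31  1.55  0.27] min q6 1.09 max 1.64
0 -60 maxerr 0.0 grasp [ 0.87  1.15 -1.16  1.87  1.24  1.09  0.46] place [ 0.52  1.5  -1.25  1.44  0.31  0.86 -0.03] min q6 0.86 max 1.43
```

```bash
cat > plan.py <<'E'
from ik import *
from h import robot
def plan(t,R):
    s=robot.sense(); R0=np.array(s["tool_rot"]);e=np.array(s["eef_pos"])
    rv=Ro.from_matrix(R0.T@R).as_rotvec(); d=R.T@(t-e)
    print("turn total",(rv/2/np.pi).round(4),"deg",np.degrees(np.linalg.norm(rv)).round(1),"| then shift shares",(d/.12).round(3),"mm",np.linalg.norm(d).round(4)*1e3)
E
python3 - <<'E'
from plan import *
t,R=grasp(15,.1); print(t); plan(t,R)
E
```

```text
[ 0.53751313 -0.19927482  0.13404445]
turn total [-0.0059 -0.1001  0.0055] deg 36.1 | then shift shares [-1.000e-03 -3.400e-02  1.055e+00] mm 126.6
```

arm_command(increments=[[0,0,0,-0.001,-0.0167,0.0009],[0,0,0,-0.001,-0.0167,0.0009],[0,0,0,-0.001,-0.0167,0.0009],[0,0,0,-0.001,-0.0167,0.0009],[0,0,0,-0.001,-0.0167,0.0009],[0,0,0,-0.001,-0.0167,0.0009],[0,-0.008,0.25,0,0,0],[0,-0.008,0.25,0,0,0],[0,-0.008,0.25,0,0,0],[0,-0.008,0.25,0,0,0]])

```text
clock: 20.3
eef_pos: [0.5336, -0.2008, 0.1416]
tool_rot: [[-0.926, 0.281, 0.251], [0.27, 0.96, -0.079], [-0.263, -0.005, -0.965]]
ft_force: [0.9, -0.3, -0.5]
width: 0.0854
grip_force: 0.0
```

Run:
```python
from h import lg
lg()
from plan import *
print(linfit()[1]); t,R=grasp(15,.1); plan(t,R); t,R=grasp(15,0);plan(t,R)
```

```text
xs ys z [ 0.4596 -0.3373  0.1416] F 0.7 -0.5 -0.5 q [ 0.93  0.88 -1.16  2.06  1.34  0.87  0.29] t 20.3
[ 0.5336 -0.2008  0.1416] [[-0.926, 0.281, 0.251], [0.27, 0.96, -0.079], [-0.263, -0.005, -0.965]] w 0.0854 0.0
0.00468632145997791
turn total [-0.0007  0.0007  0.0005] deg 0.4 | then shift shares [-0.01   0.021  0.068] mm 8.7
turn total [-0.0007  0.0007  0.0005] deg 0.4 | then shift shares [0.205 0.021 0.873] mm 107.7
```

arm_command(increments=[[0.041,0.004,0.17,0,0,0],[0.041,0.004,0.17,0,0,0],[0.041,0.004,0.17,0,0,0],[0.041,0.004,0.17,0,0,0],[0.02,0.003,0.1,0,0,0],[0.02,0.002,0.09,0,0,0],[0,0,0,0,0,0]])

```text
clock: 21.0
eef_pos: [0.537, -0.2003, 0.034]
tool_rot: [[-0.927, 0.282, 0.248], [0.271, 0.959, -0.078], [-0.26, -0.005, -0.966]]
ft_force: [-1.0, 0.3, -0.2]
width: 0.0859
grip_force: 0.0
```

Run:
```python
from h import *
lg()
from plan import *
t,R=grasp(15,0);plan(t,R)
c=robot.camera_info("wrist"); im=robot.read_camera("wrist"); cv2.imwrite("pics/w20.png",im)
```

```text
xs ys z [ 0.463  -0.3377  0.034 ] F -0.9 0.5 -0.2 q [ 0.86  1.06 -1.05  2.11  1.66  0.86  0.05] t 21.0
[ 0.537  -0.2003  0.034 ] [[-0.927, 0.282, 0.248], [0.271, 0.959, -0.078], [-0.26, -0.005, -0.966]] w 0.0859 0.0
turn total [-0.0008  0.0002  0.0003] deg 0.3 | then shift shares [-0.002  0.009  0.   ] mm 1.2
```

View pics/w20.png

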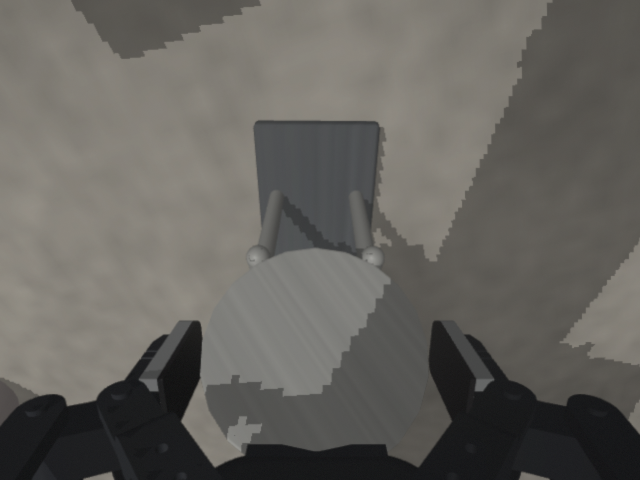

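The closed bottom sits centred between the open fingers (cols 203 to 430, pads at cols 200 and 432) with no contact force. Closing on it.

arm_command(increments=[[0,0,0,0,0,0],[0,0,0,0,0,0],[0,0,0,0,0,0],[0,0,0,0,0,0],[0,0,0,0,0,0],[0,0,0,0,0,0]], jaw=-1, newtons=50)

```text
clock: 21.65
eef_pos: [0.5389, -0.2015, 0.0362]
tool_rot: [[-0.925, 0.284, 0.253], [0.272, 0.959, -0.081], [-0.265, -0.006, -0.964]]
ft_force: [-2.6, 0.1, 5.8]
width: 0.0661
grip_force: 54.2
```

Run:
```python
from h import *
lg()
s=robot.sense(); json.dump({k:np.array(s[k]).tolist() for k in("eef_pos","tool_rot")},open("grasp.json","w"))
im=robot.read_camera("wrist"); cv2.imwrite("pics/w21.png",im)
m=cv2.absdiff(im,cv2.imread("pics/w20.png")).max(2)
g=cv2.cvtColor(im,cv2.COLOR_BGR2GRAY); print("disc top rows at col316",g[236:262,316].tolist())
a=cv2.cvtColor(cv2.imread("pics/w20.png"),cv2.COLOR_BGR2GRAY); print(a[236:262,316].tolist())
```

```text
xs ys z [ 0.4646 -0.3394  0.0362] F -2.5 0.8 5.8 q [ 0.86  1.06 -1.05  2.1   1.66  0.86  0.04] t 21.65
[ 0.5389 -0.2015  0.0362] [[-0.925, 0.284, 0.253], [0.272, 0.959, -0.081], [-0.265, -0.006, -0.964]] w 0.0661 54.15565565228462
disc top rows at col316 [60, 60, 64, 90, 115, 125, 127, 128, 128, 126, 126, 125, 125, 125, 125, 125, 125, 125, 125, 126, 126, 126, 127, 126, 126, 125]
[59, 61, 60, 61, 60, 61, 61, 62, 61, 61, 64, 81, 109, 125, 129, 130, 130, 129, 129, 128, 128, 127, 127, 127, 127, 127]
```

The grip holds at 66.1 mm and 54 N. Lifting straight up.

arm_command(increments=[[-0.02,0,-0.08,0,0,0],[-0.04,0,-0.15,0,0,0],[-0.066,-0.001,-0.24,0,0,0],[-0.066,-0.001,-0.24,0,0,0],[-0.066,-0.001,-0.24,0,0,0],[-0.066,-0.001,-0.24,0,0,0],[0,0,0,0,0,0]])

```text
clock: 22.4
eef_pos: [0.5413, -0.2005, 0.1877]
tool_rot: [[-0.923, 0.284, 0.259], [0.272, 0.959, -0.082], [-0.272, -0.005, -0.962]]
ft_force: [-0.5, -0.1, -1.8]
width: 0.0661
grip_force: 56.3
```

```bash
cat >> plan.py <<'E'
import json as _j
gr=_j.load(open("grasp.json")); Rg=np.array(gr["tool_rot"]);tg=np.array(gr["eef_pos"])
def tinframe(a,tilt,flip=0): 
    a=np.radians(a);t=np.radians(tilt);e=np.array([np.cos(a),np.sin(a),0]);y=np.array([-e[1],e[0],0]);z=np.sin(t)*e-np.cos(t)*np.array([0,0,1]);return np.c_[np.cross(y,z),y,z]
Tg=tinframe(-16.4,60)
def toolfor(bot,az,tilt=0):
    T=tinframe(az,tilt); return bot+T@(Tg.T@(tg-b)), T@Tg.T@Rg
def tinnow():
    s=robot.sense(); R=np.array(s["tool_rot"]); e=np.array(s["eef_pos"])
    o=e+R@(Rg.T@(b-tg)); z=R@Rg.T@Tg[:,2]; print("tin bottom",o.round(4),"axis",z.round(3)); return o,z
PEG=np.array([.6211,.2093])
E
cat > run3.py <<'E'
from plan import *
from h import lg
lg(); tinnow(); q0=np.array(robot.sense()["qpos"]); e0=np.array(robot.sense()["eef_pos"]);R0=np.array(robot.sense()["tool_rot"])
for az in (-46.4,-61.4,-76.4,-91.4):
    t,R=toolfor(np.r_[PEG,.25],az); rv=Ro.from_matrix(R0.T@R).as_rotvec()
    way=[(e0,R0@Ro.from_rotvec(rv*k).as_matrix()) for k in np.linspace(.1,1,10)]+[(e0+(t-e0)*k,R) for k in np.linspace(.1,1,10)]+[toolfor(np.r_[PEG,z],az) for z in (.22,.19,.16,.124)]
    q=q0.copy();M=[]
    for tt,RR in way:
        r=ik(tt,RR,[q],w=.05,ref=q);M.append(np.r_[np.linalg.norm(fkk(p,r.x)[0]-tt)+.3*np.linalg.norm(rots(r.x)[6]-RR),np.abs(r.x-q).max(),r.x]);q=r.x
    M=np.array(M); print(az,"err",M[:,0].max().round(3),"dq",M[:,1].max().round(2),"lo",M[:,2:].min(0).round(2),"hi",M[:,2:].max(0).round(2),"rot",M[9,2:].round(2),"end",q.round(2)); plan(e0,R)
E
python3 run3.py
```

```text
xs ys z [ 0.4672 -0.3391  0.1877] F -0.5 0.1 -1.8 q [ 0.95  0.81 -1.2   2.    1.21  0.89  0.4 ] t 22.4
[ 0.5413 -0.2005  0.1877] [[-0.923, 0.284, 0.259], [0.272, 0.959, -0.082], [-0.272, -0.005, -0.962]] w 0.0661 56.30171410739422
tin bottom [ 0.508  -0.189   0.2533] axis [ 0.834 -0.245 -0.494]
-46.4 err 0.0 dq 0.15 lo [ 0.25  0.85 -1.23  0.89  0.29  1.    0.17] hi [ 0.95  1.38 -1.1   1.89  1.07  1.95  0.7 ] rot [ 0.75  1.26 -1.1   0.89  0.44  1.95  0.66] end [ 0.25  1.38 -1.1   1.12  0.37  1.36  0.23]
turn total [-0.0216  0.1642  0.0834] deg 66.8 | then shift shares [0. 0. 0.] mm 0.0
-61.4 err 0.0 dq 0.15 lo [ 0.35  0.85 -1.23  1.01  0.26  0.99 -0.02] hi [ 0.95  1.35 -1.1   1.89  1.06  1.77  0.6 ] rot [ 0.87  1.24 -1.13  1.01  0.36  1.77  0.47] end [ 0.35  1.35 -1.1   1.31  0.35  1.08  0.05]
turn total [-0.0324  0.1594  0.1256] deg 74.0 | then shift shares [0. 0. 0.] mm 0.0
-76.4 err 0.0 dq 0.15 lo [ 0.41  0.84 -1.23  1.18  0.25  0.77 -0.2 ] hi [ 0.99  1.3  -1.07  1.9   1.06  1.55  0.51] rot [ 0.99  1.21 -1.15  1.18  0.31  1.55  0.28] end [ 0.41  1.3  -1.07  1.5   0.34  0.77 -0.14]
turn total [-0.0432  0.1525  0.1675] deg 83.0 | then shift shares [0. 0. 0.] mm 0.0
-91.4 err 0.0 dq 0.15 lo [ 0.43  0.84 -1.23  1.36  0.23  0.44 -0.39] hi [ 1.11  1.24 -0.99  1.9   1.07  1.31  0.45] rot [ 1.11  1.18 -1.18  1.36  0.28  1.3   0.11] end [ 0.43  1.24 -0.99  1.69  0.33  0.44 -0.33]
turn total [-0.054   0.1435  0.2092] deg 93.4 | then shift shares [0. 0. 0.] mm 0.0
```

arm_command(increments=[[0,0,0,-0.0032,0.0159,0.0126],[0,0,0,-0.0032,0.0159,0.0126],[0,0,0,-0.0032,0.0159,0.0126],[0,0,0,-0.0032,0.0159,0.0126],[0,0,0,-0.0032,0.0159,0.0126],[0,0,0,-0.0032,0.0159,0.0126],[0,0,0,-0.0032,0.0159,0.0126],[0,0,0,-0.0032,0.0159,0.0126],[0,0,0,-0.0032,0.0159,0.0126],[0,0,0,-0.0032,0.0159,0.0126]])

```text
clock: 23.4
eef_pos: [0.539, -0.2013, 0.1819]
tool_rot: [[-0.33, 0.878, -0.346], [0.628, 0.478, 0.615], [0.705, -0.015, -0.709]]
ft_force: [0.6, -0.1, -2.0]
width: 0.0658
grip_force: 56.3
```

Run:
```python
from plan import *
from h import lg
lg(); tinnow(); plan(*toolfor(np.r_[PEG,.25],-61.4))
```

```text
xs ys z [ 0.4647 -0.3393  0.1819] F 0.5 -0.2 -2.0 q [ 0.86  1.23 -1.08  1.02  0.33  1.75  0.49] t 23.4
[ 0.539  -0.2013  0.1819] [[-0.33, 0.878, -0.346], [0.628, 0.478, 0.615], [0.705, -0.015, -0.709]] w 0.0658 56.30851998925209
tin bottom [ 0.5599 -0.2353  0.2448] axis [-0.011 -0.001 -1.   ]
turn total [-0.0006 -0.0007 -0.0018] deg 0.7 | then shift shares [2.169 2.238 2.068] mm 448.79999999999995
```

arm_command(increments=[[0.19,0.2,0.18,-0.0006,-0.0007,-0.0018],[0.19,0.2,0.18,0,0,0],[0.19,0.2,0.18,0,0,0],[0.19,0.2,0.18,0,0,0],[0.19,0.2,0.18,0,0,0],[0.19,0.2,0.18,0,0,0],[0.19,0.2,0.18,0,0,0],[0.19,0.2,0.18,0,0,0],[0.19,0.2,0.18,0,0,0],[0.19,0.2,0.18,0,0,0]])

```text
clock: 24.4
eef_pos: [0.5963, 0.1906, 0.1862]
tool_rot: [[-0.345, 0.874, -0.341], [0.626, 0.485, 0.61], [0.699, -0.004, -0.715]]
ft_force: [0.1, -0.2, -2.0]
width: 0.066
grip_force: 56.3
```

Run:
```python
from plan import *
from h import lg
lg(); tinnow(); plan(*toolfor(np.r_[PEG,.25],-61.4)); plan(*toolfor(np.r_[PEG,.215],-61.4))
```

```text
xs ys z [0.6256 0.0227 0.1862] F 0.0 -0.3 -2.0 q [ 0.43  1.17 -1.12  1.3   0.23  1.23  0.06] t 24.4
[0.5963 0.1906 0.1862] [[-0.345, 0.874, -0.341], [0.626, 0.485, 0.61], [0.699, -0.004, -0.715]] w 0.066 56.32850334048271
tin bottom [0.6166 0.157  0.2494] axis [ 0.003 -0.004 -1.   ]
turn total [-0.0002  0.0007  0.0004] deg 0.3 | then shift shares [0.266 0.244 0.252] mm 52.8
turn total [-0.0002  0.0007  0.0004] deg 0.3 | then shift shares [0.061 0.245 0.459] mm 62.9
```

arm_command(increments=[[0.09,0.082,0.084,0,0.0007,0.0004],[0.09,0.082,0.084,0,0,0],[0.086,0.08,0.084,0,0,0],[0,0,0,0,0,0],[0,0,0,0,0,0]])

```text
clock: 24.9
eef_pos: [0.6011, 0.2414, 0.1879]
tool_rot: [[-0.341, 0.876, -0.342], [0.625, 0.483, 0.614], [0.703, -0.004, -0.712]]
ft_force: [-0.4, -0.2, -1.8]
width: 0.0662
grip_force: 56.3
```

Run:
```python
from plan import *
from h import *
lg(); o,z=tinnow(); plan(*toolfor(np.r_[PEG,.25],-61.4))
im=robot.read_camera("top");c=robot.camera_info("top");cv2.imwrite("pics/t25.png",im); p_=proj(c,[o])[0]; print("pred disc px top",p_, "r px",np.linalg.norm(proj(c,[o+[0.033,0,0]])[0]-p_), "peg top px",proj(c,[[*PEG,.098]])[0])
s=robot.read_camera("scene");cs=robot.camera_info("scene");cv2.imwrite("pics/s25.png",s); ps=proj(cs,[o])[0];pr=proj(cs,[o+.095*z])[0]; print("pred scene bottom,rim",ps,pr,"peg",proj(cs,[[*PEG,.098]])[0])
x,y=p_.round().astype(int); A=cv2.resize(im[y-45:y+45,x-45:x+45],(400,400),interpolation=2)
x0,y0=(x-45,y-45)
X,Y=((ps+pr)/2).round().astype(int); t14=cv2.imread("pics/t14.png")[y0:y0+90,x0:x0+90]
B=cv2.resize(s[Y-50:Y+70,X-45:X+45],(400,533),interpolation=2)
e=np.zeros((533,800,3),np.uint8);e[:400,:400]=A;e[:,400:]=B
print("crop offsets top",x0,y0,"scale",400/90,"scene",X-45,Y-50)
cv2.imwrite("pics/c25.png",e)
```

```text
xs ys z [0.644  0.0702 0.1879] F -0.5 -0.1 -1.8 q [ 0.35  1.17 -1.12  1.28  0.22  1.19  0.02] t 24.9
[0.6011 0.2414 0.1879] [[-0.341, 0.876, -0.342], [0.625, 0.483, 0.614], [0.703, -0.004, -0.712]] w 0.0662 56.34056679904461
tin bottom [0.6216 0.2075 0.251 ] axis [-0.  0. -1.]
turn total [-0. -0.  0.] deg 0.0 | then shift shares [0.005 0.004 0.017] mm 2.1
pred disc px top [233.15936326 194.75440531] r px 12.555399492651672 peg top px [242.88175139 206.76652207]
pred scene bottom,rim [429.64303568 203.55241616] [424.68187234 235.98502281] peg [422.40314734 254.3566776 ]
crop offsets top 188 150 scale 4.444444444444445 scene 382 170
```

View pics/c25.png

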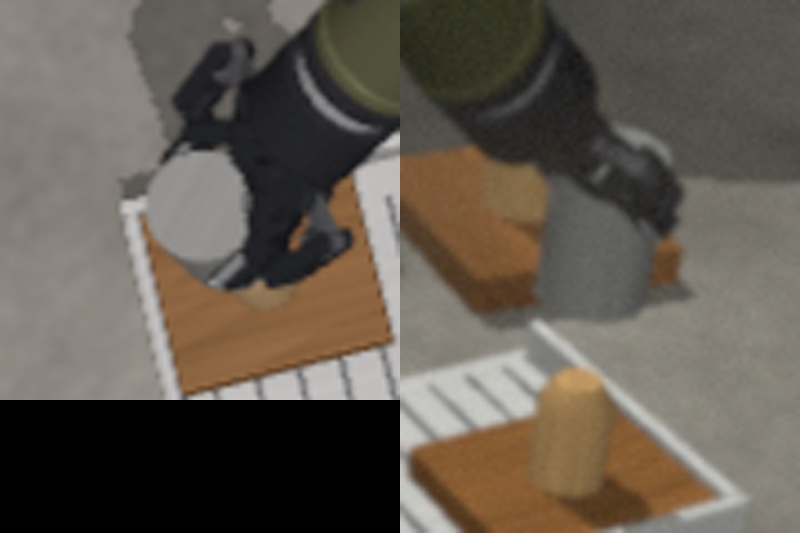

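The tin is upside down over the peg. In the scene crop the rim centre is at about col 425.6 and the peg at 422.7; both agree with the predicted pixels within about 1 px. Lowering gently, watching the lateral force.

arm_command(increments=[[-0.14,0,0.142,0,0,0],[-0.14,0,0.142,0,0,0],[-0.14,0,0.142,0,0,0],[-0.1,0,0.1,0,0,0],[-0.05,0,0.05,0,0,0],[-0.05,0,0.05,0,0,0],[0,0,0,0,0,0]])

```text
clock: 25.7
eef_pos: [0.6002, 0.2421, 0.0818]
tool_rot: [[-0.341, 0.875, -0.343], [0.624, 0.484, 0.614], [0.704, -0.005, -0.711]]
ft_force: [-0.4, -0.3, -1.9]
width: 0.0659
grip_force: 56.3
```

Run:
```python
from plan import *
from h import *
lg(); o,z=tinnow(); plan(*toolfor(np.r_[PEG,.123],-61.4))
for n in("top","scene"):
    im=robot.read_camera(n);c=robot.camera_info(n);cv2.imwrite(f"pics/{n}26.png",im)
# rim columns in scene: wood peg vs tin edges
cs=robot.camera_info("scene");s=cv2.imread("pics/scene26.png");g=cv2.cvtColor(s,cv2.COLOR_BGR2GRAY)
r=proj(cs,[o+.080*z,o+.095*z,[*PEG,.05],[*PEG,.028]]); print(r.round(1)); y=int(r[0,1]);x=int(r[0,0]); print(y,x-22,g[y,x-22:x+23].tolist())
m=wood(s);yy=int(r[2,1]);print(yy,[(int(v)) for v in s[yy,x-22:x+23,2]])
```

```text
xs ys z [0.6433 0.0712 0.0818] F -0.4 -0.2 -1.9 q [ 0.34  1.31 -1.07  1.31  0.29  1.08  0.07] t 25.7
[0.6002 0.2421 0.0818] [[-0.341, 0.875, -0.343], [0.624, 0.484, 0.614], [0.704, -0.005, -0.711]] w 0.0659 56.32426902651787
tin bottom [0.6208 0.2081 0.1447] axis [-0.001  0.001 -1.   ]
turn total [-0.0002 -0.0003  0.0001] deg 0.1 | then shift shares [-0.123  0.009  0.134] mm 21.8
[[420.4 264.5]
 [419.7 269. ]
 [420.1 269. ]
 [419.1 275.5]]
264 398 [182, 195, 199, 199, 194, 191, 183, 171, 143, 134, 116, 97, 85, 84, 85, 91, 94, 95, 95, 98, 96, 99, 98, 99, 96, 97, 96, 96, 97, 95, 92, 90, 84, 80, 81, 97, 123, 149, 182, 192, 188, 174, 152, 141, 138]
268 [133, 131, 133, 134, 133, 134, 137, 137, 140, 134, 113, 95, 88, 87, 89, 93, 91, 97, 95, 95, 97, 100, 100, 98, 97, 96, 96, 97, 96, 96, 89, 87, 82, 78, 97, 125, 132, 130, 134, 134, 129, 137, 157, 184, 192]
```

arm_command(increments=[[-0.045,0.004,0.045,0,0,0],[-0.03,0,0.03,0,0,0],[-0.02,0,0.02,0,0,0],[-0.015,0,0.015,0,0,0],[0,0,0,0,0,0]])

```text
clock: 26.3
eef_pos: [0.6007, 0.2421, 0.0635]
tool_rot: [[-0.341, 0.875, -0.343], [0.624, 0.484, 0.614], [0.703, -0.004, -0.711]]
ft_force: [0.3, 0.4, -2.6]
width: 0.066
grip_force: 56.3
```

```bash
python3 -c "
from plan import *
from h import *
lg();tinnow()"
```

```text
xs ys z [0.6437 0.071  0.0635] F 0.4 0.3 -2.6 q [ 0.34  1.33 -1.06  1.31  0.31  1.07  0.08] t 26.3
[0.6007 0.2421 0.0635] [[-0.341, 0.875, -0.343], [0.624, 0.484, 0.614], [0.703, -0.004, -0.711]] w 0.066 56.33096605539322
tin bottom [0.6212 0.2081 0.1265] axis [-0.001  0.001 -1.   ]
```

arm_command(increments=[[-0.01,0,0.01,0,0,0],[-0.008,0,0.008,0,0,0],[-0.007,0,0.007,0,0,0],[0,0,0,0,0,0]])

```text
clock: 26.7
eef_pos: [0.6009, 0.2421, 0.0596]
tool_rot: [[-0.341, 0.875, -0.342], [0.624, 0.484, 0.614], [0.703, -0.004, -0.711]]
ft_force: [-0.7, 0.1, -1.0]
width: 0.0656
grip_force: 56.3
```

```bash
python3 -c "
from plan import *
from h import *
lg();tinnow()"
```

```text
xs ys z [0.6439 0.071  0.0596] F -0.6 0.3 -1.0 q [ 0.34  1.33 -1.06  1.31  0.31  1.06  0.08] t 26.7
[0.6009 0.2421 0.0596] [[-0.341, 0.875, -0.342], [0.624, 0.484, 0.614], [0.703, -0.004, -0.711]] w 0.0656 56.33873239159584
tin bottom [0.6214 0.2081 0.1226] axis [-0.     0.001 -1.   ]
```

arm_command(increments=[[-0.006,0,0.006,0,0,0],[-0.006,0,0.006,0,0,0],[0,0,0,0,0,0]])

```text
clock: 27.0
eef_pos: [0.6009, 0.2425, 0.0586]
tool_rot: [[-0.341, 0.875, -0.343], [0.623, 0.484, 0.615], [0.704, -0.003, -0.71]]
ft_force: [-1.5, -1.4, 1.6]
width: 0.0662
grip_force: 56.4
```

```bash
python3 -c "
from plan import *
from h import *
lg();tinnow()"
```

```text
xs ys z [0.6441 0.0714 0.0586] F -1.8 -1.0 1.6 q [ 0.34  1.34 -1.06  1.31  0.31  1.06  0.08] t 27.0
[0.6009 0.2425 0.0586] [[-0.341, 0.875, -0.343], [0.623, 0.484, 0.615], [0.704, -0.003, -0.71]] w 0.0662 56.41117215156555
tin bottom [0.6214 0.2084 0.1215] axis [-0.     0.002 -1.   ]
```

arm_command(increments=[[-0.006,0,0.006,0,0,0],[0,0,0,0,0,0]])

```text
clock: 27.2
eef_pos: [0.6008, 0.2426, 0.0585]
tool_rot: [[-0.341, 0.875, -0.343], [0.622, 0.484, 0.616], [0.705, -0.003, -0.71]]
ft_force: [-1.7, -1.8, 6.1]
width: 0.0659
grip_force: 56.6
```

arm_command(increments=[[0,0,0,0,0,0],[0,0,0,0,0,0],[0,0,0,0,0,0],[0,0,0,0,0,0],[0,0,0,0,0,0],[0,0,0,0,0,0]], jaw=1)

```text
clock: 27.8
eef_pos: [0.6009, 0.2422, 0.0567]
tool_rot: [[-0.341, 0.875, -0.342], [0.624, 0.483, 0.614], [0.703, -0.004, -0.711]]
ft_force: [-0.4, -0.2, 0.6]
width: 0.0854
grip_force: 0.0
```

Run:
```python
from h import *
lg()
for n in("top","scene"): cv2.imwrite(f"pics/{n}30.png",robot.read_camera(n))
```

```text
xs ys z [0.644  0.0711 0.0567] F -0.5 -0.1 0.6 q [ 0.34  1.34 -1.06  1.31  0.31  1.06  0.09] t 27.8
[0.6009 0.2422 0.0567] [[-0.341, 0.875, -0.342], [0.624, 0.483, 0.614], [0.703, -0.004, -0.711]] w 0.0854 0.0
```

arm_command(increments=[[0,0,-0.08,0,0,0],[0,0,-0.15,0,0,0],[0,0,-0.2,0,0,0],[0,0,-0.25,0,0,0],[0,0,-0.3,0,0,0],[0,0,-0.3,0,0,0],[0,0,0,0,0,0],[0,0,0,0,0,0]])

```text
clock: 28.7
eef_pos: [0.6542, 0.1472, 0.1667]
tool_rot: [[-0.342, 0.876, -0.34], [0.624, 0.482, 0.615], [0.703, -0.002, -0.711]]
ft_force: [-0.2, 0.2, -0.1]
width: 0.0855
grip_force: 0.0
```

Run:
```python
from h import *
lg(); stand('top','pics/top31.png')
c=robot.camera_info("top"); im=cv2.imread("pics/top31.png"); g=cv2.cvtColor(im,cv2.COLOR_BGR2GRAY)
o=np.array([.6211,.2093,.123]); p=proj(c,[o])[0]; print("pred disc",p.round(1)); x,y=p.round().astype(int)
m=cv2.inRange(cv2.GaussianBlur(im,(3,3),0),(90,90,90),(200,200,200)); m=cv2.bitwise_and(m,cv2.bitwise_not(wood(im)))
n,l,st,ce=cv2.connectedComponentsWithStats(m); i=l[y,x]; print("tin comp",st[i],ce[i].round(1))
print("row",x-20,g[y,x-20:x+21].tolist()); print("col",y-20,g[y-20:y+21,x].tolist())
w=robot.camera_info("wrist"); iw=robot.read_camera("wrist"); cv2.imwrite("pics/w31.png",iw)
cs=robot.camera_info("scene"); s=robot.read_camera("scene"); cv2.imwrite("pics/s31.png",s); gs=cv2.cvtColor(s,cv2.COLOR_BGR2GRAY)
q=proj(cs,[o,o-[0,0,.095]]); print("scene pred top,rim",q.round(1))
for k in (.15,.5,.8):
    a=(q[0]*(1-k)+q[1]*k).round().astype(int); print(a[1],a[0]-20,gs[a[1],a[0]-20:a[0]+21].tolist())
# wood board colour just around the tin in the scene, unchanged bystanders
a=cv2.imread("pics/top0.png"); 
for nme,(u,v) in dict(clip=(313,159),creamer=(477,225),shaker=(153,224),tins=(525,273),turq=(388,303)).items(): print(nme,cv2.absdiff(a,im)[v-12:v+12,u-14:u+14].mean().round(1))
```

```text
xs ys z [ 0.6696 -0.0347  0.1667] F -0.1 0.2 -0.1 q [ 0.4   1.25 -1.09  1.06  0.25  1.4   0.15] t 28.7
[0.6542 0.1472 0.1667] [[-0.342, 0.876, -0.34], [0.624, 0.482, 0.615], [0.703, -0.002, -0.711]] w 0.0855 0.0
top [ 220  187   56   52 1472] corners xs,ys [[0.7175, 0.1091], [0.717, -0.0408], [0.5847, -0.0409], [0.5856, 0.1071]]
len [0.132 0.15  0.132 0.148] ang-tray [   0.8  -90.2 -180.    89.7]
pred disc [241.3 205. ]
tin comp [230 195  25  27 507] [242.6 208. ]
row 221 [93, 103, 101, 101, 99, 100, 100, 101, 102, 125, 143, 147, 148, 148, 148, 148, 147, 145, 145, 147, 146, 145, 147, 146, 147, 148, 148, 145, 145, 144, 145, 145, 112, 74, 80, 99, 107, 108, 109, 108, 107]
col 185 [92, 94, 95, 95, 134, 143, 129, 93, 79, 79, 118, 144, 147, 146, 145, 144, 145, 145, 146, 145, 146, 145, 146, 146, 147, 147, 147, 147, 148, 148, 148, 148, 138, 105, 91, 90, 94, 101, 103, 102, 102]
scene pred top,rim [[423.6 246.5]
 [419.1 275.5]]
251 403 [192, 193, 193, 196, 198, 200, 187, 148, 106, 89, 92, 101, 113, 125, 133, 139, 140, 141, 142, 140, 142, 140, 139, 141, 141, 142, 145, 143, 143, 143, 135, 118, 110, 127, 134, 133, 129, 129, 131, 131, 131]
261 401 [197, 183, 159, 150, 171, 193, 194, 177, 134, 98, 87, 87, 86, 88, 93, 96, 97, 97, 98, 100, 99, 99, 99, 96, 98, 97, 98, 94, 92, 88, 88, 82, 115, 173, 184, 166, 143, 137, 139, 138, 136]
270 400 [101, 101, 103, 99, 101, 100, 100, 97, 91, 87, 83, 88, 92, 91, 91, 97, 98, 95, 97, 98, 96, 101, 95, 94, 95, 96, 92, 93, 89, 86, 81, 80, 86, 99, 101, 103, 101, 96, 100, 103, 111]
clip 42.7
creamer 9.6
shaker 22.0
tins 9.7
turq 46.7
```

Run:
```python
from h import *
def M(im,a,b):
    h=cv2.cvtColor(im,cv2.COLOR_BGR2HSV); m=cv2.inRange(h,a,b); m[:80]=0; k=cv2.moments(m,True); return (round(k["m10"]/max(k["m00"],1),1),round(k["m01"]/max(k["m00"],1),1),k["m00"])
for a,b in(("top0","top31"),("scene0","s31")):
    A,B=cv2.imread(f"pics/{a}.png"),cv2.imread(f"pics/{b}.png")
    print("red",M(A,(0,170,120),(4,255,255)),M(B,(0,170,120),(4,255,255)),"turq",M(A,(80,120,40),(95,255,255)),M(B,(80,120,40),(95,255,255)))
    for n,(u,v) in (dict(shaker=(505,257),creamer=(163,285),tins=(138,238)) if a=="scene0" else {}).items(): print(n,cv2.absdiff(A,B)[v-14:v+14,u-14:u+14].mean().round(1))
```

```text
red (312.9, 159.4, 194.0) (323.5, 158.7, 30.0) turq (387.4, 302.7, 714.0) (373.1, 297.6, 59.0)
red (361.7, 330.4, 307.0) (363.4, 330.3, 300.0) turq (257.7, 233.1, 384.0) (260.5, 235.0, 566.0)
shaker 7.5
creamer 3.9
tins 3.2
```

Run:
```python
from h import *
for f in("scene0","s7","s25","scene30","s31"):
    h=cv2.cvtColor(cv2.imread(f"pics/{f}.png"),cv2.COLOR_BGR2HSV)
    for n,a,b in(("red",(0,150,60),(6,255,255)),("turq",(78,90,25),(98,255,255))):
        m=cv2.inRange(h,a,b);m[:200]=0; print(f,n,cv2.boundingRect(cv2.findNonZero(m)),end=" ")
    print()
```

```text
scene0 red (344, 322, 36, 18) scene0 turq (245, 224, 31, 23) 
s7 red (344, 322, 36, 18) s7 turq (245, 224, 154, 35) 
s25 red (344, 322, 36, 18) s25 turq (245, 224, 32, 23) 
scene30 red (344, 322, 36, 18) scene30 turq (245, 224, 170, 29) 
s31 red (344, 322, 36, 18) s31 turq (245, 224, 32, 23)
```

The clip and the turquoise tin have not moved, the stand is flush, and the tin is seated over the peg with the arm clear. Handing in.

```bash
python3 -c "
from station import robot
print(robot.close_job())"
```

```text
the job is handed in; nothing more can be done
None
```

The job is handed in at about 29 s of the 72 s limit: the stand is flush in the tray corner, the tin sits upside down over the peg with its rim lowered onto the board, and I saw no sign that any bystander moved (the pepper shaker was only checked roughly).

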